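# Find and mark the balance point of a counterbalance bar

## Robot

A 6-joint arm with a two-finger parallel gripper is mounted at the origin on the work surface. World frame = base frame: x ahead of the robot, y to its left, z up, the work surface at z = 0. Lengths are in m, angles in rad, forces in N, time in s.
With the tool pointing down it reaches from about 0.25 to 0.775 m from the base axis. Payload 8.9 kg.
Tool frame: the origin (TCP) lies on the centre line of the jaws, within the pads' length; the fingertips stand tips_ahead ahead of it and the grasp point (between the pads) lies 8 mm behind it (tips_ahead is the distance from the TCP to the fingertips, in m); z points along the fingers, y is the line along which they close (so a half turn about z gives the same grasp; the last joint's range is limited). The gripper opens to 85 mm and grips with 20 to 120 N. Pads are 22 mm wide; open, the fingers measure 114 mm over their backs; the gripper's body (76 mm by 85 mm) begins 54 mm behind the grasp point. The pads swing forward as they close: fully open they stand 13 mm farther back than shut.
Start: joints at [1.014, 0.291, -0.153, 1.127, 0, 1.431], TCP at [0.213, 0.48, 0.206] pointing down, gripper open.
Joint ranges: [-2.52, 2.52], [-0.91, 1.74], [-1.3, 1.37], [-1.96, 2.02], [-1.52, 1.47], [-3.14, 3.14]. Speed limits (rad/s): [2.22, 2.22, 2.79, 3.14, 3.14, 3.14].

## Interface

Orientations are given as a unit quaternion [x, y, z, w].
In Python, from workcell import state, capture, finish_job, tips_ahead gives the robot as it stands. The module is installed in compiled form; this text tells all that it offers.
- The arm moves only by the tool arm_command, never from a script. Its argument "motion" is a list of rows, each an object with "claw": the finger opening in m, from 0 to 0.0854; "dp": the shift along the tool's x, y, z in m, a list of three; "turn": the turn about the tool's z in rad. A call has 1 to 12 rows; each row shifts and turns the commanded pose from where the row before left it, along the tool's axes as they then stand; what a row does not reach is not made up. A row lasts 1/10 s, in which the tool goes at most 50 mm and 8.59 degrees, less where a joint would pass 70% of its speed; a pose out of reach is approached as far as the arm can. A call is refused whole if a number of a shift passes 0.05 or a number of a turn 0.15, either way. A call with a gripper value outside its range is refused whole. The fingers move at their own pace and stop on an object; "grip_force" is the grip in N (left out, the last holds). Time passes only in rows, so rows that do not move let the fingers close. It gives the time, the measured TCP pose, the force, the opening and the grip force at its end, in the units of the state.
- state(): the state, without advancing time (a new reading comes with each control period).
- capture(name): name is "scene" or "top" or "wrist"; returns a dict with "color" (480x640x3 uint8, blue, green, red), "mtx" (3x3 intrinsics, pixels), "xyz" and "rotation" of the camera in the world. Camera axes: x right, y up, looking along -z (the intrinsics and any distortion apply to the point x, -y, -z); pixel columns grow to the right and rows downward; lengths in m; the calibration is good to about 2 mm. The wrist camera is an equidistant fisheye: a pixel r from the principal point sees the ray r / f radians off the axis. A picture is of the moment at which its call begins. There is no depth.
- finish_job(): hands the job in; it is judged then, once.
The state is a dict: "t": time; "joint_positions": joint angles; "qvel": joint speeds; "tau": joint torques, N m; "tool_pos": TCP position; "ee_rot": TCP orientation; "force": force on the tool from outside, world axes, zero at the start; "moment": the same for the moment, N m; "width": opening from 0.0 (shut) to 1.0 (fully open); "grip_force": force on a finger pad.
Only numpy, scipy, OpenCV 4.12 (cv2) and the standard library are available. Lean on these libraries where they do the work, as an engineer would, in place of code of your own. Each camera call takes 0.05 s, during which the arm holds its last target. There are 200 camera calls.

## Task

The two boxes on the terminal's counterbalance bar are loaded unevenly. Lay the bar squarely across the knife-edge stand and slide it along until it balances level on its own, with both ends clear of the bench; let go and see it rest there. Then, with the bar still balanced, mark the balance point by seating the orange clip squarely over the bar, straight above the knife edge, so that the bar stays balanced, and leave the other things on the bench where they are.

Things in the scene. Friction and masses are not known exactly. Their poses are not given: they have to be found in the camera images.
- knife_edge (a point): Middle of the top of the fixed stand's knife edge at rest, 80 mm above the bench; z up. The edge is a steel blade along this frame's x, 24 mm long, blunt top 6 mm wide (y), in a damped rocker: it tips up to 0.35 rad with the bar about its x, springs back level, and stills rocking in 1 to 3 s. The bar lies across it, along y. Below: a blue column 24 (x) x 16 mm, base 90 x 70 x 10 mm.
- bar_mid (a point): Centre (all three ways) of the aluminium strip of the loose bar: 300 mm long (y), 34 mm wide (x), 8 mm thick (z, out of its top). Under each end hangs a sealed box 80 mm long, 34 mm wide, 50 mm deep (white at +y, grey at -y); the 140 mm between is free. Starts parked on its boxes, this point 54 mm above the bench. Can be gripped from above over its 34 mm width, also over the stand.
- bar: Same bar, origin 54 mm below bar_mid, same axes. 0.3 to 0.7 kg, weights hidden. Its balance point is up to 40 mm from mid-strip, either way. On the edge it settles stably: about level if within 1 to 2 mm of balance, tipped heavy side down by about 0.03 rad per mm if a few mm off, and with the heavy end down on the bench (0.15 to 0.3 rad) if more than about 5 mm off.
- bar_white_end (a point): Point at the end of the strip over the white box: 150 mm from bar_mid along its +y, half-way through the strip.
- bar_grey_end (a point): Point at the end of the strip over the grey box: 150 mm from bar_mid along its -y, half-way through the strip.
- clip_mid (a point): Centre (14 mm above its feet) of the loose orange marker clip, an upside-down U, 30 g: 52 mm wide (x), 24 mm long (y), 28 mm high; top plate 6 mm thick; two legs 6 mm thick, 40 mm apart inside (x). Stands on its legs; grip it over its 52 mm width. Seated when its plate lies on the strip, a leg either side (3 mm play each), centre 4 mm below bar_mid; its y along the bar, either way round.
- stand: The fixed knife-edge stand; origin on the bench under the middle of the edge; axes as for knife_edge.
- keypad: Bystander, loose: white keypad 80 x 110 x 15 mm. Origin under its centre. Leave alone.
- screw_jar: Bystander, loose: small clear jar, 52 mm diameter, 55 mm high, blue cap. Origin under its centre. Leave alone.
- driver: Bystander, loose: red-handled screwdriver lying along its x, handle to -x. Leave alone.
- breadboard: Bystander, loose: white breadboard 55 x 165 x 9 mm. Origin under its centre. Leave alone.
Not all that is in view belongs to the job. Of the things that look like the part that bears clip_mid, the smaller one is meant.

How it is judged:
By the outcome, as a careful person would: the job done as asked, in the order asked, and still so for the second after the job is handed in, with the robot touching nothing.
It also fails if it takes over 72 s, if anything falls off the work surface, if the arm or the gripper's body presses on something with over 40 N, if the wrist force passes 120 N, or if a joint passes its speed limit or range.

## Working session

There is one attempt and no reset: what is moved stays moved. The work goes in short steps, Python scripts to look and compute and a tool call to move; the robot and the scene stay as the last step left them, time stands still between calls to the robot, and variables do not carry over. Pictures are saved under pics/ and viewed, at most 10 in all, crops included, and the job is handed in when it is done.

Besides the shell and the picture viewer there is one more tool, called as name([rows], argument=value, ...), one row to a line, values as JSON. arm_command: Moves the arm, as the interface text tells. Its arguments: {"type":"object","properties":{"motion":{"type":"array"},"grip_force":{"type":"number"}},"required":["motion"]}

```bash
mkdir -p pics
cat > h.py <<'E'
import numpy as np, cv2
from scipy.spatial.transform import Rotation as R
from workcell import state, capture, finish_job, tips_ahead
def rot(c):
    r=np.array(c["rotation"],float)
    return r if r.shape==(3,3) else R.from_quat(r.ravel()).as_matrix()
def ray(c,u,v,fish=False):
    K=np.array(c["mtx"]); x=(u-K[0,2])/K[0,0]; y=(v-K[1,2])/K[1,1]
    if fish:
        r=np.hypot(x,y); s=np.sin(r)/max(r,1e-9); d=np.array([x*s,-y*s,-np.cos(r)])
    else: d=np.array([x,-y,-1.])
    return np.array(c["xyz"],float), rot(c)@d
def hit(c,u,v,z,fish=False):
    o,d=ray(c,u,v,fish); return o+d*(z-o[2])/d[2]
def proj(c,p):
    K=np.array(c["mtx"]); q=rot(c).T@(np.array(p)-np.array(c["xyz"])); 
    return K[0,0]*q[0]/-q[2]+K[0,2], K[1,1]*q[1]/q[2]+K[1,2]
E
python3 - <<'E'
from h import *
import pickle
print(state()); print(tips_ahead if not callable(tips_ahead) else tips_ahead())
cs={n:capture(n) for n in("scene","top")}
pickle.dump(cs,open("c0.pkl","wb"))
for n,c in cs.items():
    cv2.imwrite(f"pics/{n}0.png",c["color"]); print(n,c["mtx"],c["xyz"],c["rotation"],[k for k in c])
E
```

```text
{'t': 0.0, 'joint_positions': array([ 1.01367280e+00,  2.91263558e-01, -1.54068930e-01,  1.12670765e+00,
        2.13630931e-05,  1.43146004e+00]), 'qvel': array([ 0.00033867, -0.0012791 ,  0.00071685, -0.00051429, -0.00035359,
       -0.00051051]), 'tau': array([-4.08039647e-03, -5.37151730e+01,  3.31367934e+01,  1.61893928e-02,
       -4.74508925e-04,  2.89976512e-06]), 'tool_pos': array([0.21278503, 0.47946389, 0.20526243]), 'ee_rot': array([ 2.07377665e-01,  9.78260761e-01, -5.80933276e-04, -2.22256238e-04]), 'force': array([-0.52715843, -0.15017533, -0.1400624 ]), 'moment': array([-0.02370923,  0.02629902, -0.01391109]), 'grip_force': 0.0, 'width': 1.001963666144111}
0.011
scene [[477.00137587   0.         323.40832176]
 [  0.         477.00137587 244.17587993]
 [  0.           0.           1.        ]] [ 1.18158869 -0.07546565  0.88491061] [0.25007559 0.20112472 0.59119537 0.73993181] ['color', 'mtx', 'xyz', 'rotation']
top [[459.12979025   0.         321.78017046]
 [  0.         459.12979025 234.46427097]
 [  0.           0.           1.        ]] [0.44503516 0.057644   1.21214386] [ 0.03330996 -0.03162258 -0.70592659  0.70679425] ['color', 'mtx', 'xyz', 'rotation']
```

View pics/scene0.png

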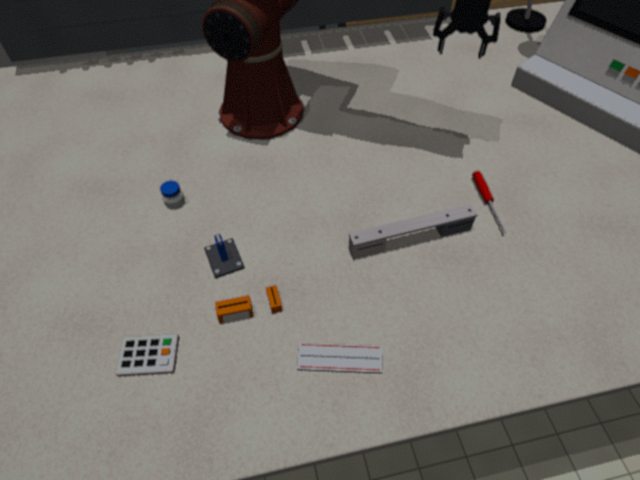

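View pics/top0.png

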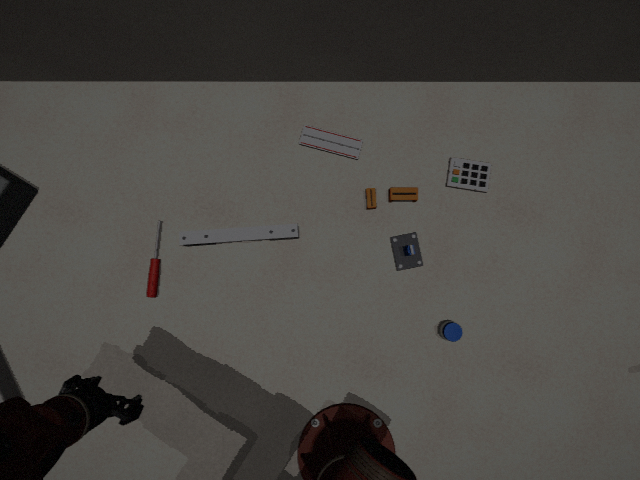

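The top view shows the bar from (182,240) to (299,231), the stand at (407,251), and two orange pieces at (370,198) and (403,194). The one at (370,198) is about 20x10 px (about 52x24 mm), so it fits the description. The one at (403,194) is larger, at about 29 px. I'll confirm with an enlarged crop and measure.

```bash
cat > m.py <<'E'
from h import *
import pickle
cs=pickle.load(open("c0.pkl","rb")); T=cs["top"]; S=cs["scene"]
def crop(c,x0,y0,w,h,s): 
    return cv2.resize(np.clip(c["color"][y0:y0+h,x0:x0+w].astype(float)*1.6,0,255).astype(np.uint8),(w*s,h*s),interpolation=cv2.INTER_CUBIC)
a=crop(T,355,180,75,100,5)   # 375x500
b=crop(S,200,225,85,100,5)   # 425x500 
im=np.hstack([a,b]); c=crop(S,345,200,133,50,3) ; d=crop(T,178,215,130,50,3)
h=np.hstack([c,d]); im=np.vstack([cv2.resize(im,(680,425)),cv2.resize(h,(680,int(h.shape[0]*680/h.shape[1])))])
cv2.imwrite("pics/crop1.png",im)
for n,c,z in(("top",T,0.028),("scene",S,0.028)):
    hsv=cv2.cvtColor(c["color"],cv2.COLOR_BGR2HSV)
    m=cv2.inRange(hsv,(5,150,60),(20,255,255))
    for k in cv2.findContours(m,cv2.RETR_EXTERNAL,cv2.CHAIN_APPROX_NONE)[0]:
        if cv2.contourArea(k)<60: continue
        r=cv2.minAreaRect(k); bx=cv2.boxPoints(r); P=np.array([hit(c,u,v,z)[:2] for u,v in bx])
        print(n,np.round(r[0],1),"ctr",P.mean(0).round(4),"sides",np.linalg.norm(P[1]-P[0]).round(3),np.linalg.norm(P[2]-P[1]).round(3),"dir",np.degrees(np.arctan2(*(P[1]-P[0])[::-1])).round(1))
    # blue tone
    m=cv2.inRange(hsv,(100,100,30),(130,255,255))
    for k in cv2.findContours(m,cv2.RETR_EXTERNAL,cv2.CHAIN_APPROX_NONE)[0]:
        if cv2.contourArea(k)>20: print(n,"blue",cv2.minAreaRect(k))
g=T["color"]; print(g[250,400:418].tolist()); print(g[225:248,240].tolist())
E
python3 m.py
```

```text
top [403.5 193.5] ctr [ 0.6618 -0.1526] sides 0.071 0.029 dir -89.9
top [370.5 197.5] ctr [ 0.6511 -0.0664] sides 0.024 0.05 dir -89.9
top blue ((452.5, 331.5), (17.0, 19.0), 0.0)
scene [233.6 308.9] ctr [ 0.6631 -0.149 ] sides 0.071 0.05 dir 90.6
scene [273.9 298.8] ctr [ 0.6574 -0.0646] sides 0.022 0.063 dir 94.0
scene [631.9  72.2] ctr [0.0953 1.1541] sides 0.05 0.039 dir 133.4
scene blue ((221.55001831054688, 249.1500244140625), (22.768402099609375, 7.905694484710693), 71.56505584716797)
scene blue ((169.0, 188.5), (15.0, 18.0), 90.0)
[[39, 38, 38], [37, 35, 36], [37, 35, 36], [20, 14, 11], [16, 11, 7], [16, 5, 3], [21, 11, 4], [45, 20, 8], [72, 38, 21], [79, 42, 25], [51, 37, 34], [86, 84, 85], [95, 93, 95], [93, 73, 64], [62, 47, 42], [45, 42, 43], [44, 42, 41], [44, 42, 43]]
[[87, 91, 94], [86, 91, 94], [92, 93, 94], [95, 94, 94], [97, 95, 95], [93, 91, 92], [94, 93, 93], [98, 96, 96], [94, 93, 91], [96, 95, 95], [95, 94, 94], [96, 94, 95], [96, 93, 94], [95, 95, 95], [98, 97, 97], [82, 81, 81], [37, 38, 41], [76, 83, 86], [89, 94, 95], [90, 94, 94], [88, 93, 94], [89, 93, 94], [92, 97, 97]]
```

View pics/crop1.png

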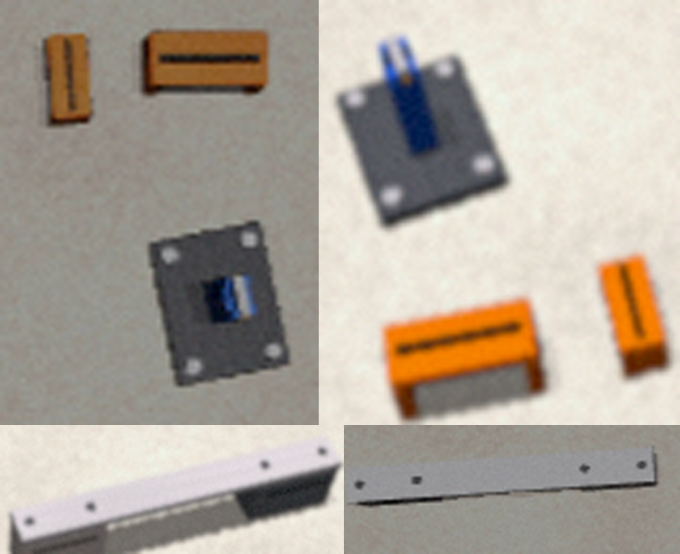

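The crop confirms it: the small clip is at top (370,198) and the larger decoy at (403,194). The stand's base is turned about 12°, with its blade near top (411,250). Next I'll measure the bar, the stand and the small clip.

```bash
cat > m2.py <<'E'
from h import *
import pickle
cs=pickle.load(open("c0.pkl","rb")); T=cs["top"]; S=cs["scene"]
def box(c,m,z,name,amin=200):
    for k in cv2.findContours(m,cv2.RETR_EXTERNAL,cv2.CHAIN_APPROX_NONE)[0]:
        if cv2.contourArea(k)<amin: continue
        r=cv2.minAreaRect(k); bx=cv2.boxPoints(r); P=np.array([hit(c,u,v,z)[:2] for u,v in bx])
        e=[P[1]-P[0],P[2]-P[1]]; l=e[0] if np.linalg.norm(e[0])>np.linalg.norm(e[1]) else e[1]
        print(name,np.round(r[0],1),"ctr",P.mean(0).round(4),"sides",[np.linalg.norm(q).round(3) for q in e],"longdir",np.degrees(np.arctan2(l[1],l[0])).round(1))
def sub(c,x0,y0,x1,y1,f):
    m=np.zeros(c["color"].shape[:2],np.uint8); m[y0:y1,x0:x1]=f(c["color"][y0:y1,x0:x1].astype(int)); return m
# strip: bluish-neutral (b>=r) bright vs bench (r>b)
f=lambda g:((g.min(2)>75)&(g[...,2]-g[...,0]<3)).astype(np.uint8)*255
m=cv2.morphologyEx(sub(T,172,220,308,252,f),cv2.MORPH_OPEN,np.ones((3,3),np.uint8)); m=cv2.morphologyEx(m,cv2.MORPH_CLOSE,np.ones((7,7),np.uint8))
box(T,m,0.058,"strip")
d=lambda g:((g.max(2)<65)).astype(np.uint8)*255
m=cv2.morphologyEx(sub(T,380,225,432,278,d),cv2.MORPH_CLOSE,np.ones((7,7),np.uint8)); box(T,m,0.010,"base top")
d=lambda g:((g.max(2)<100)).astype(np.uint8)*255
m=cv2.morphologyEx(sub(S,198,228,250,280,d),cv2.MORPH_CLOSE,np.ones((7,7),np.uint8)); 
for q in [(S,(221.5,237)),(S,(218,236)),(T,(411.5,250))]: print(hit(q[0],*q[1],0.08).round(4))
E
python3 m2.py
```

```text
strip [237.8 233.8] ctr [0.553  0.2725] sides [np.float64(0.3), np.float64(0.033)] longdir -86.0
base top [405.9 251. ] ctr [ 0.5128 -0.1598] sides [np.float64(0.073), np.float64(0.091)] longdir -169.1
[ 0.5126 -0.1509  0.08  ]
[ 0.5082 -0.158   0.08  ]
[ 0.5111 -0.161   0.08  ]
```

arm_command([
  {"claw":0.085,"dp":[0,0,0],"turn":0.135},
  {"claw":0.085,"dp":[0,0,0],"turn":0.135},
  {"claw":0.085,"dp":[0,0,0],"turn":0.135},
  {"claw":0.085,"dp":[0,0,0],"turn":0.135},
  {"claw":0.085,"dp":[0,0,0],"turn":0.135},
  {"claw":0.085,"dp":[0,0,0],"turn":0.135},
  {"claw":0.085,"dp":[0,0,0],"turn":0.135},
  {"claw":0.085,"dp":[0,0,0],"turn":0.135},
])

```text
t: 0.9
tool_pos: [0.2129, 0.4796, 0.2055]
ee_rot: [0.683, 0.731, -0.0, 0.0]
force: [-0.6, 0.5, -0.5]
width: 0.992
grip_force: 0.0
```

arm_command([
  {"claw":0.085,"dp":[-0.023,0.032,0],"turn":0},
  {"claw":0.085,"dp":[-0.023,0.032,0],"turn":0},
  {"claw":0.085,"dp":[-0.023,0.032,0],"turn":0},
  {"claw":0.085,"dp":[-0.023,0.032,0],"turn":0},
  {"claw":0.085,"dp":[-0.023,0.032,0],"turn":0},
  {"claw":0.085,"dp":[-0.023,0.032,0],"turn":0},
  {"claw":0.085,"dp":[-0.023,0.032,0],"turn":0},
  {"claw":0.085,"dp":[-0.023,0.032,0],"turn":0},
  {"claw":0.085,"dp":[-0.023,0.032,0],"turn":0},
  {"claw":0.085,"dp":[-0.023,0.032,0],"turn":0},
  {"claw":0.085,"dp":[0,0,0],"turn":0},
  {"claw":0.085,"dp":[0,0,0],"turn":0},
])

```text
t: 2.1
tool_pos: [0.5489, 0.2731, 0.205]
ee_rot: [0.681, 0.732, -0.001, -0.0]
force: [-1.1, 0.3, -0.1]
width: 0.998
grip_force: 0.0
```

```bash
cat >> h.py <<'E'
def to(target,yaw_y=None):
    "tool-frame shift to world TCP target, turn to make tool y point along yaw_y (deg); shift axes = present"
    s=state(); M=R.from_quat(s["ee_rot"]).as_matrix(); y=np.degrees(np.arctan2(M[1,1],M[0,1]))
    print("t %.2f tcp"%s["t"],s["tool_pos"].round(4),"yaw_y %.2f"%y,"F",s["force"].round(2),"M",s["moment"].round(3),"w %.3f"%s["width"],"g %.0f"%s["grip_force"])
    if target is not None: print("shift",(M.T@(np.array(target)-s["tool_pos"])).round(4), "turn",None if yaw_y is None else round(np.radians(y-yaw_y),4))
E
python3 - <<'E'
from h import *
to([0.553,0.2725,0.046],4); c=capture("wrist"); cv2.imwrite("pics/w1.png",c["color"]); print(c["mtx"],c["xyz"],rot(c).round(3))
import pickle; pickle.dump(c,open("w1.pkl","wb"))
E
```

```text
t 2.10 tcp [0.5489 0.2731 0.205 ] yaw_y 4.09 F [-1.06  0.33 -0.13] M [ 0.008  0.026 -0.009] w 0.998 g 0
shift [-0.0009  0.0043  0.159 ] turn 0.0016
[[371.64829954   0.         323.61474165]
 [  0.         371.64829954 238.36725864]
 [  0.           0.           1.        ]] [0.54350012 0.35600236 0.37404511] [[ 0.997 -0.069 -0.023]
 [ 0.072  0.944  0.322]
 [-0.001 -0.323  0.946]]
```

View pics/w1.png

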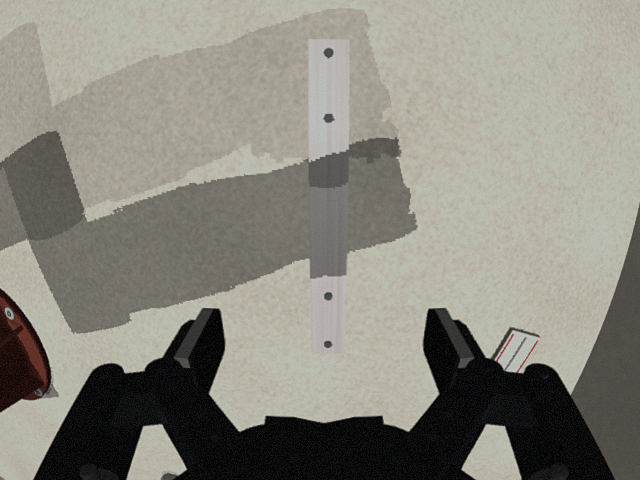

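The bar runs straight down the wrist image from (328,39) to (328,353), midway between the jaws and parallel to them. I'll check its position with rays.

Run:
```python
from h import *
import pickle; c=pickle.load(open("w1.pkl","rb"))
a=hit(c,328.5,39,.058,1);b=hit(c,328,353,.058,1);print(a,b,np.linalg.norm(a-b),(a+b)/2,np.degrees(np.arctan2(*(a-b)[1::-1]))); m=(a+b)/2
to([m[0],m[1],0.046],4)
```

```text
[0.54241906 0.42263124 0.058     ] [0.56471647 0.12287533 0.058     ] 0.30058406962783546 [0.55356776 0.27275329 0.058     ] 94.25412432414262
t 2.15 tcp [0.5482 0.2738 0.2053] yaw_y 4.16 F [ 0.32 -0.51 -0.03] M [-0.018  0.025 -0.001] w 0.992 g 0
shift [-0.0014  0.0055  0.1593] turn 0.0028
```

arm_command([
  {"claw":0.085,"dp":[-0.001,0.005,0.035],"turn":0},
  {"claw":0.085,"dp":[0,0,0.04],"turn":0},
  {"claw":0.085,"dp":[0,0,0.04],"turn":0},
  {"claw":0.085,"dp":[0,0,0.03],"turn":0},
  {"claw":0.085,"dp":[0,0,0.014],"turn":0},
  {"claw":0.085,"dp":[0,0,0],"turn":0},
])

```text
t: 2.75
tool_pos: [0.551, 0.2735, 0.0447]
ee_rot: [0.68, 0.733, -0.002, -0.001]
force: [-0.8, 0.2, -0.5]
width: 0.998
grip_force: 0.0
```

arm_command([
  {"claw":0.03,"dp":[0,0,0],"turn":0},
  {"claw":0.02,"dp":[0,0,0],"turn":0},
  {"claw":0.02,"dp":[0,0,0],"turn":0},
  {"claw":0.02,"dp":[0,0,0],"turn":0},
  {"claw":0.02,"dp":[0,0,0],"turn":0},
  {"claw":0.02,"dp":[0,0,0],"turn":0},
  {"claw":0.02,"dp":[0,0,0],"turn":0},
], grip_force=100)

```text
t: 3.45
tool_pos: [0.554, 0.2731, 0.0469]
ee_rot: [0.681, 0.732, 0.0, 0.0]
force: [0.1, 0.0, 0.0]
width: 0.237
grip_force: 0.0
```

```bash
python3 -c "
from h import *
to(None); print(tips_ahead)"
```

```text
t 3.45 tcp [0.554  0.2731 0.0469] yaw_y 4.18 F [0.07 0.   0.02] M [ 0.009  0.019 -0.014] w 0.237 g 0
0.011
```

The fingers reached 20 mm with no grip force, so they aren't holding the 34 mm strip. I'll look.

Run:
```python
from h import *
c=capture("wrist"); s=capture("scene"); t=capture("top")
im=np.vstack([np.hstack([cv2.resize(c["color"],(480,360)),cv2.resize(s["color"][150:300,330:530],(320,240)).copy() if 0 else cv2.resize(s["color"][130:310,340:500],(320,360))])])
cv2.imwrite("pics/w2.png",im); to(None)
```

```text
t 3.60 tcp [0.554  0.2731 0.0468] yaw_y 4.18 F [-0.73 -0.02 -0.13] M [-0.003 -0.044  0.062] w 0.234 g 0
```

View pics/w2.png

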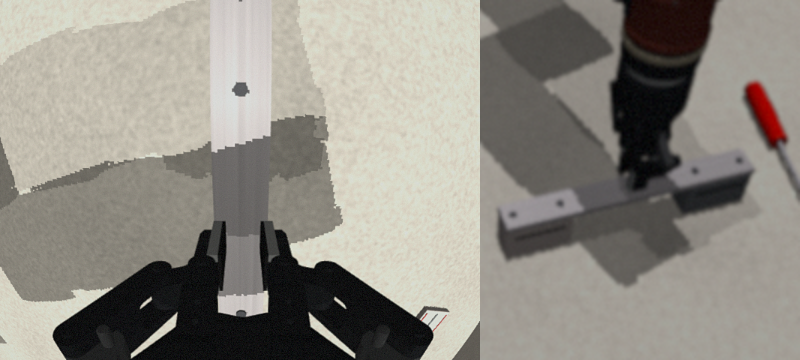

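```bash
cat >> h.py <<'E'
def projf(c,p):
    K=np.array(c["mtx"]); q=rot(c).T@(np.array(p)-np.array(c["xyz"])); th=np.arctan2(np.hypot(q[0],q[1]),-q[2]); n=np.hypot(q[0],q[1])
    return np.array([K[0,2]+K[0,0]*th*q[0]/n, K[1,2]-K[1,1]*th*q[1]/n])
E
python3 - <<'E'
from h import *
import pickle
c=capture("wrist"); pickle.dump(c,open("w2.pkl","wb"))
s=state(); M=R.from_quat(s["ee_rot"]).as_matrix(); p=s["tool_pos"]
for z in (-.03,-.02,-.01,0,.011,.024):
    print(z,[projf(c,p+M@np.array([x,y,z])).round(0).tolist() for y in(-.01,.01) for x in (-.011,.011)])
cv2.imwrite("pics/w3.png",cv2.resize(c["color"][270:430,230:420],(760,600)[:2] if 0 else (712,600)))
E
```

```text
-0.03 [[300.0, 337.0], [299.0, 294.0], [345.0, 337.0], [346.0, 294.0]]
-0.02 [[301.0, 325.0], [300.0, 283.0], [344.0, 325.0], [345.0, 283.0]]
-0.01 [[302.0, 314.0], [301.0, 274.0], [343.0, 314.0], [344.0, 274.0]]
0 [[303.0, 305.0], [303.0, 266.0], [342.0, 305.0], [343.0, 266.0]]
0.011 [[304.0, 295.0], [304.0, 257.0], [341.0, 295.0], [342.0, 257.0]]
0.024 [[305.0, 284.0], [305.0, 249.0], [340.0, 284.0], [341.0, 249.0]]
```

View pics/w3.png

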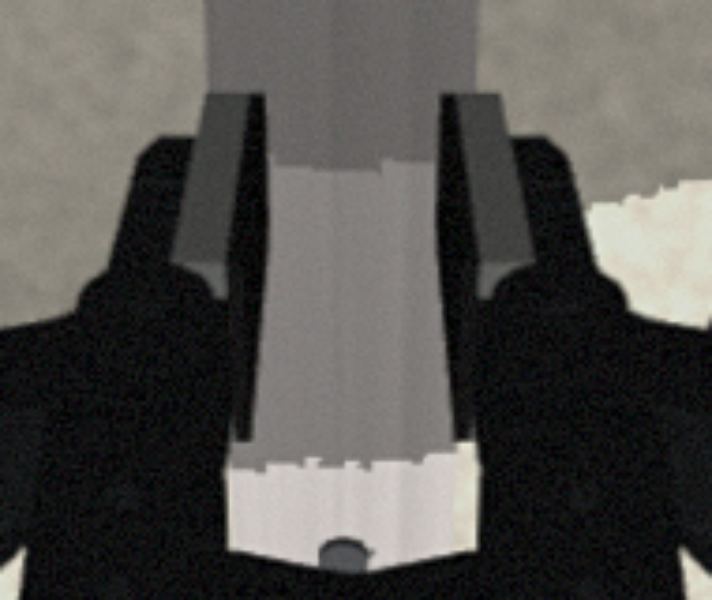

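The wrist crop shows the fingertips over the strip, at about (301,295) and (347,295) in full pixels. That fits tips about 30 mm behind the reported TCP, not 11 mm ahead of it. I'll cross-check against the earlier frames.

Run:
```python
from h import *
import pickle
S=pickle.load(open("c0.pkl","rb"))["scene"]; w=pickle.load(open("w1.pkl","rb"))
p=np.array([0.21278,0.47946,0.20526]); yv=np.array([.406,.914,0])
for z in (-.043,-.03,-.013,0,.011): print(z,[np.round(proj(S,p+s*yv*.0425-[0,0,z])).tolist() for s in(-1,1)])
s=state()
M=R.from_quat([0.681,0.732,-.001,0]).as_matrix(); p=np.array([0.5482,.2738,.2053])
for z in (-.06,-.043,-.03,-.013,0,.011): print(z,[projf(w,p+M@np.array([.011,y,z])).round(0).tolist() for y in(-.0425,.0425)])
cv2.imwrite("pics/s0c.png",cv2.resize(np.clip(S["color"][0:90,420:520].astype(float)*2.5,0,255).astype(np.uint8),(660,594),interpolation=cv2.INTER_CUBIC))
```

```text
-0.043 [[442.0, 52.0], [477.0, 56.0]]
-0.03 [[441.0, 57.0], [476.0, 60.0]]
-0.013 [[439.0, 63.0], [474.0, 67.0]]
0 [[438.0, 68.0], [473.0, 72.0]]
0.011 [[438.0, 72.0], [472.0, 75.0]]
-0.06 [[202.0, 328.0], [439.0, 329.0]]
-0.043 [[214.0, 306.0], [428.0, 306.0]]
-0.03 [[222.0, 291.0], [420.0, 291.0]]
-0.013 [[231.0, 275.0], [412.0, 275.0]]
0 [[237.0, 264.0], [406.0, 264.0]]
0.011 [[241.0, 256.0], [402.0, 256.0]]
```

View pics/s0c.png

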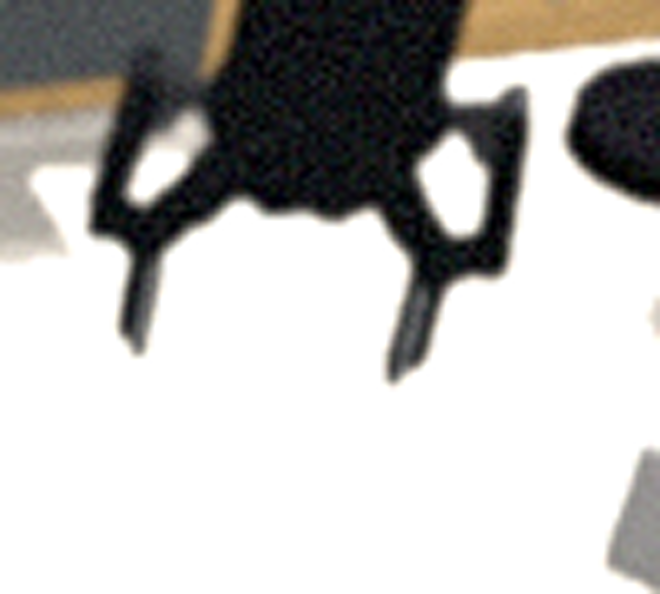

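Three views agree that the real fingertips sit about 41 mm farther back than stated: about 43 mm behind the reported TCP when open and 30 mm near shut. I'll therefore aim about 40 mm lower, watching the force.

arm_command([
  {"claw":0.085,"dp":[0,0,0],"turn":0},
  {"claw":0.085,"dp":[0,0,0],"turn":0},
  {"claw":0.085,"dp":[0,0,0],"turn":0},
  {"claw":0.085,"dp":[0,0,0],"turn":0},
  {"claw":0.085,"dp":[0,0,0],"turn":0},
  {"claw":0.085,"dp":[0,0,0.015],"turn":0},
  {"claw":0.085,"dp":[0,0,0.015],"turn":0},
  {"claw":0.085,"dp":[0,0,0.01],"turn":0},
  {"claw":0.085,"dp":[0,0,0],"turn":0},
])

```text
t: 4.55
tool_pos: [0.5529, 0.2728, 0.0054]
ee_rot: [0.681, 0.732, -0.001, -0.001]
force: [-0.2, 0.7, -0.4]
width: 0.998
grip_force: 0.0
```

arm_command([
  {"claw":0.04,"dp":[0,0,0],"turn":0},
  {"claw":0.03,"dp":[0,0,0],"turn":0},
  {"claw":0.02,"dp":[0,0,0],"turn":0},
  {"claw":0.02,"dp":[0,0,0],"turn":0},
  {"claw":0.02,"dp":[0,0,0],"turn":0},
  {"claw":0.02,"dp":[0,0,0],"turn":0},
  {"claw":0.02,"dp":[0,0,0],"turn":0},
], grip_force=100)

```text
t: 5.25
tool_pos: [0.5543, 0.2733, 0.0077]
ee_rot: [0.681, 0.732, 0.0, 0.0]
force: [-1.6, -0.2, 6.9]
width: 0.375
grip_force: 98.7
```

arm_command([
  {"claw":0.02,"dp":[0,0,-0.02],"turn":0},
  {"claw":0.02,"dp":[0,0,-0.04],"turn":0},
  {"claw":0.02,"dp":[0,0,-0.04],"turn":0},
  {"claw":0.02,"dp":[0,0,0],"turn":0},
  {"claw":0.02,"dp":[0,0,0],"turn":0},
  {"claw":0.02,"dp":[0,0,0],"turn":0},
])

```text
t: 5.85
tool_pos: [0.5528, 0.2727, 0.1052]
ee_rot: [0.681, 0.732, -0.001, -0.001]
force: [0.2, 0.4, -5.1]
width: 0.376
grip_force: 100.2
```

Run:
```python
from h import *
F=[];Mo=[]
for i in range(14):
    c=capture("scene" if i==0 else "wrist"); s=state(); F.append(s["force"]);Mo.append(s["moment"])
    if i==0: cv2.imwrite("pics/s1.png",c["color"])
to(None)
F=np.array(F);Mo=np.array(Mo)
print(F.mean(0),F.std(0),Mo.mean(0),Mo.std(0))
cv2.imwrite("pics/w4.png",c["color"])
```

```text
t 6.55 tcp [0.554  0.2731 0.1068] yaw_y 4.18 F [-0.2  -0.81 -4.54] M [ 0.051 -0.024  0.012] w 0.375 g 100
[ 0.00893127 -0.134596   -3.90161763] [0.34699309 0.646724   0.41034362] [ 0.04942918 -0.00149679 -0.00516963] [0.02350061 0.02999385 0.03498643]
```

Lifted cleanly: mass about 0.40 kg. The moment puts the balance point about 13 mm from mid-strip towards world -y, the white end. Next I'll turn the bar to the stand's yaw and carry it near the stand.

arm_command([
  {"claw":0.02,"dp":[0,0,-0.01],"turn":-0.117},
  {"claw":0.02,"dp":[-0.02,-0.003,0],"turn":0},
  {"claw":0.02,"dp":[-0.035,-0.005,0],"turn":0},
  {"claw":0.02,"dp":[-0.04,-0.0055,0],"turn":0},
  {"claw":0.02,"dp":[-0.04,-0.0055,0],"turn":0},
  {"claw":0.02,"dp":[-0.04,-0.0055,0],"turn":0},
  {"claw":0.02,"dp":[-0.04,-0.0055,0],"turn":0},
  {"claw":0.02,"dp":[-0.04,-0.0055,0],"turn":0},
  {"claw":0.02,"dp":[-0.04,-0.0055,0],"turn":0},
  {"claw":0.02,"dp":[-0.04,-0.005,0],"turn":0},
  {"claw":0.02,"dp":[-0.025,-0.003,0],"turn":0},
  {"claw":0.02,"dp":[0,0,0],"turn":0},
])

```text
t: 7.75
tool_pos: [0.5743, -0.0932, 0.1169]
ee_rot: [0.638, 0.77, -0.0, 0.001]
force: [-0.5, 0.0, -4.1]
width: 0.375
grip_force: 100.2
```

Run:
```python
from h import *
import pickle
cs={n:capture(n) for n in("wrist","scene","top")}; pickle.dump(cs,open("c5.pkl","wb"))
to(None)
cv2.imwrite("pics/w5.png",np.hstack([cv2.resize(cs["wrist"]["color"],(480,360)),cv2.resize(cs["scene"]["color"][150:390,100:313],(320,360))]))
```

```text
t 7.90 tcp [ 0.5737 -0.0892  0.1168] yaw_y 10.88 F [ 0.23  0.24 -3.31] M [0.069 0.057 0.011] w 0.378 g 100
```

View pics/w5.png

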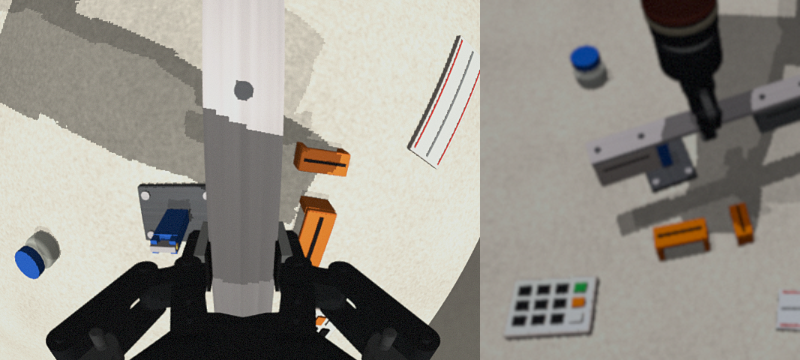

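The wrist view shows the stand's base corner at (184,247) and its blade around (200-240,322-330) in full pixels, with the base edge parallel to the jaws. The small clip is at (430,213). I'll check the stand estimate numerically.

Run:
```python
from h import *
import pickle
cs=pickle.load(open("c5.pkl","rb")); w=cs["wrist"]; T=pickle.load(open("c0.pkl","rb"))["top"]; S=pickle.load(open("c0.pkl","rb"))["scene"]
p=np.array([.512,-.1604]); a=np.radians(10.9); ex=np.array([np.cos(a),np.sin(a)]); ey=np.array([-ex[1],ex[0]])
P=lambda x,y,z: np.r_[p+ex*x+ey*y,z]
print("corner",projf(w,P(-.045,.035,.01)),"blade",[projf(w,P(x,y,.08)).round(1).tolist() for x in(-.012,.012) for y in(-.003,.003)])
g=w["color"].astype(int)
print("base left edge row 270",g[270,176:194].max(1).tolist()); print("base top edge col 215",g[238:256,215].max(1).tolist())
print("sat blade region rows 310-340:")
for r in range(310,342,3): print(r,[int(x) for x in g[r,196:248:3].min(1)], )
for n,c in(("top",T),("scene",S)): print(n,"blade pred",[np.round(proj(c,P(x,y,.08)),1).tolist() for x in(-.012,.012) for y in(-.003,.003)])
t=T["color"].astype(int); print("top min-chan")
for r in range(242,258): print(r,t[r,402:420].min(1).tolist())
s=S["color"].astype(int); print("scene min-chan")
for r in range(230,246): print(r,s[r,212:232].min(1).tolist())
```

```text
corner [180.40837496 247.75296127] blade [[198.5, 334.8], [197.1, 327.5], [231.7, 336.4], [230.7, 329.0]]
base left edge row 270 [227, 224, 223, 225, 228, 226, 224, 226, 226, 225, 168, 94, 99, 98, 96, 99, 100, 99]
base top edge col 215 [227, 225, 226, 227, 230, 218, 147, 66, 28, 37, 68, 85, 98, 104, 102, 102, 104, 96]
sat blade region rows 310-340:
310 [106, 206, 205, 58, 7, 3, 25, 17, 10, 0, 4, 7, 19, 12, 15, 21, 4, 77]
313 [142, 203, 208, 38, 25, 31, 49, 48, 44, 42, 48, 33, 48, 42, 3, 8, 8, 95]
316 [86, 193, 136, 23, 14, 7, 46, 39, 41, 41, 47, 1, 0, 25, 18, 11, 47, 92]
319 [109, 94, 5, 19, 2, 15, 24, 27, 28, 27, 17, 17, 21, 0, 15, 10, 79, 90]
322 [214, 214, 39, 43, 44, 39, 68, 67, 67, 66, 50, 44, 48, 6, 0, 33, 196, 170]
325 [200, 217, 42, 55, 53, 67, 66, 66, 66, 62, 23, 38, 40, 57, 24, 146, 218, 196]
328 [203, 181, 125, 120, 106, 97, 92, 76, 67, 60, 62, 63, 65, 74, 24, 199, 219, 34]
331 [218, 209, 196, 195, 198, 195, 198, 195, 202, 198, 200, 200, 201, 74, 58, 215, 192, 0]
334 [198, 195, 195, 197, 194, 191, 193, 198, 195, 195, 198, 196, 199, 37, 183, 218, 102, 14]
337 [199, 198, 204
[... 2402 characters left out ...]
 101, 121, 108, 73, 64, 107, 137, 136, 137, 133, 129, 123, 117, 107, 97]
239 [138, 138, 115, 59, 45, 87, 115, 118, 90, 63, 92, 128, 126, 120, 115, 111, 112, 110, 100, 81]
240 [139, 136, 126, 75, 34, 67, 106, 116, 96, 60, 70, 105, 102, 91, 85, 96, 112, 118, 110, 87]
241 [138, 139, 130, 84, 34, 49, 84, 95, 81, 51, 42, 62, 66, 65, 65, 85, 108, 121, 115, 90]
242 [134, 136, 128, 89, 36, 29, 55, 66, 58, 50, 25, 28, 49, 50, 59, 70, 89, 101, 94, 71]
243 [123, 119, 109, 79, 37, 16, 28, 47, 36, 38, 25, 21, 41, 51, 55, 56, 65, 66, 66, 58]
244 [99, 92, 80, 60, 30, 12, 15, 34, 36, 35, 15, 18, 36, 47, 52, 55, 50, 56, 51, 54]
245 [70, 62, 55, 50, 31, 13, 7, 15, 17, 17, 4, 5, 30, 47, 54, 54, 55, 51, 53, 55]
```

```bash
python3 -c "
from h import *
to([.5105,-.1477,.055],10.9)"
```

```text
t 7.90 tcp [ 0.5737 -0.0892  0.1168] yaw_y 10.88 F [ 0.23  0.24 -3.31] M [0.069 0.057 0.011] w 0.378 g 100
shift [-0.0456 -0.0731  0.0618] turn -0.0004
```

arm_command([
  {"claw":0.02,"dp":[-0.015,-0.024,0],"turn":0},
  {"claw":0.02,"dp":[-0.015,-0.025,0],"turn":0},
  {"claw":0.02,"dp":[-0.015,-0.024,0],"turn":0},
  {"claw":0.02,"dp":[0,0,0.02],"turn":0},
  {"claw":0.02,"dp":[0,0,0.02],"turn":0},
  {"claw":0.02,"dp":[0,0,0.02],"turn":0},
  {"claw":0.02,"dp":[0,0,0],"turn":0},
  {"claw":0.02,"dp":[0,0,0],"turn":0},
  {"claw":0.02,"dp":[0,0,0],"turn":0},
])

```text
t: 8.8
tool_pos: [0.5116, -0.1474, 0.0579]
ee_rot: [0.637, 0.771, 0.0, 0.001]
force: [-0.4, 0.1, -3.5]
width: 0.37
grip_force: 100.6
```

Run:
```python
from h import *
for i in range(3): capture("top"); to([.5105,-.1477,.0385],10.9)
```

```text
t 8.85 tcp [ 0.5116 -0.1476  0.058 ] yaw_y 10.92 F [-0.47 -0.47 -3.11] M [ 0.028 -0.018 -0.033] w 0.375 g 101
shift [ 0.0001 -0.0011  0.0195] turn 0.0004
t 8.90 tcp [ 0.5115 -0.1477  0.0579] yaw_y 10.91 F [ 0.86 -0.57 -3.7 ] M [ 0.022 -0.012  0.007] w 0.379 g 101
shift [ 0.0002 -0.0011  0.0194] turn 0.0002
t 8.95 tcp [ 0.5114 -0.1477  0.0577] yaw_y 10.90 F [-0.67  0.3  -3.76] M [ 0.06   0.04  -0.019] w 0.371 g 101
shift [ 0.0002 -0.0009  0.0192] turn 0.0
```

Positioned. I'll lower it onto the edge in small steps.

arm_command([
  {"claw":0.02,"dp":[0,0,0.01],"turn":0},
  {"claw":0.02,"dp":[0,0,0.005],"turn":0},
  {"claw":0.02,"dp":[0,0,0.002],"turn":0},
  {"claw":0.02,"dp":[0,0,0],"turn":0},
  {"claw":0.02,"dp":[0,0,0],"turn":0},
])

```text
t: 9.45
tool_pos: [0.5107, -0.1476, 0.0397]
ee_rot: [0.637, 0.771, -0.0, -0.0]
force: [-0.4, -0.4, -3.5]
width: 0.376
grip_force: 100.7
```

Run:
```python
from h import *
to(None)
F=[]
for i in range(4): capture("top"); F.append(state()["force"])
to(None); print(np.mean(F,0))
```

```text
t 9.45 tcp [ 0.5107 -0.1476  0.0397] yaw_y 10.88 F [-0.39 -0.43 -3.52] M [0.002 0.015 0.022] w 0.376 g 101
t 9.65 tcp [ 0.5108 -0.1477  0.04  ] yaw_y 10.88 F [ 0.18  0.11 -3.39] M [0.026 0.016 0.01 ] w 0.378 g 101
[ 0.13878822  0.31775604 -3.70117621]
```

Not in contact yet (Fz still equals the bar's weight). I'll lower another 2-3 mm.

arm_command([
  {"claw":0.02,"dp":[0,0,0.001],"turn":0},
  {"claw":0.02,"dp":[0,0,0.001],"turn":0},
  {"claw":0.02,"dp":[0,0,0.0005],"turn":0},
  {"claw":0.02,"dp":[0,0,0],"turn":0},
  {"claw":0.02,"dp":[0,0,0],"turn":0},
])

```text
t: 10.15
tool_pos: [0.5108, -0.1476, 0.0375]
ee_rot: [0.637, 0.771, 0.0, 0.0]
force: [-1.2, 0.2, -0.0]
width: 0.374
grip_force: 101.1
```

Run:
```python
from h import *
F=[];M=[]
for i in range(5): capture("top"); s=state(); F.append(s["force"]); M.append(s["moment"])
to(None); print(np.mean(F,0),np.mean(M,0))
```

```text
t 10.40 tcp [ 0.5108 -0.1476  0.0374] yaw_y 10.89 F [-1.6  -0.2   2.75] M [ 0.114  0.148 -0.009] w 0.374 g 101
[-0.91472283  0.19585163  1.22255239] [0.04221615 0.12024554 0.0040693 ]
```

Contact made and the weight has transferred. I'll open partway, leaving the fingers straddling the bar as a guard, and watch the tilt.

arm_command([
  {"claw":0.036,"dp":[0,0,0],"turn":0},
  {"claw":0.038,"dp":[0,0,0],"turn":0},
  {"claw":0.042,"dp":[0,0,0],"turn":0},
  {"claw":0.048,"dp":[0,0,0],"turn":0},
  {"claw":0.055,"dp":[0,0,0],"turn":0},
  {"claw":0.055,"dp":[0,0,0],"turn":0},
  {"claw":0.055,"dp":[0,0,0],"turn":0},
  {"claw":0.055,"dp":[0,0,0],"turn":0},
  {"claw":0.055,"dp":[0,0,0],"turn":0},
  {"claw":0.055,"dp":[0,0,0],"turn":0},
  {"claw":0.055,"dp":[0,0,0],"turn":0},
  {"claw":0.055,"dp":[0,0,0],"turn":0},
])

```text
t: 11.6
tool_pos: [0.5107, -0.1476, 0.0373]
ee_rot: [0.637, 0.771, -0.0, -0.0]
force: [-0.2, -0.3, -0.2]
width: 0.642
grip_force: 0.0
```

arm_command([
  {"claw":0.055,"dp":[0,0,0],"turn":0},
  {"claw":0.055,"dp":[0,0,0],"turn":0},
  {"claw":0.055,"dp":[0,0,0],"turn":0},
  {"claw":0.055,"dp":[0,0,0],"turn":0},
  {"claw":0.055,"dp":[0,0,0],"turn":0},
  {"claw":0.055,"dp":[0,0,0],"turn":0},
  {"claw":0.055,"dp":[0,0,0],"turn":0},
  {"claw":0.055,"dp":[0,0,0],"turn":0},
  {"claw":0.055,"dp":[0,0,0],"turn":0},
  {"claw":0.055,"dp":[0,0,0],"turn":0},
  {"claw":0.055,"dp":[0,0,0],"turn":0},
  {"claw":0.055,"dp":[0,0,0],"turn":0},
])

```text
t: 12.8
tool_pos: [0.5107, -0.1476, 0.0373]
ee_rot: [0.637, 0.771, 0.0, -0.0]
force: [-0.7, 0.4, -0.2]
width: 0.646
grip_force: 0.0
```

Run:
```python
from h import *
import pickle
cs={n:capture(n) for n in("wrist","scene","top")}; pickle.dump(cs,open("c6.pkl","wb"))
to(None)
sc=cs["scene"]["color"][170:310,120:400]
cv2.imwrite("pics/v9.png",np.vstack([np.clip(cv2.resize(sc,(800,400)).astype(float)*1.3,0,255).astype(np.uint8),cv2.resize(cs["top"]["color"][180:330,320:480],(200,200)) .repeat(1,0) if 0 else np.hstack([cv2.resize(cs["wrist"]["color"],(266,200)),cv2.resize(cs["top"]["color"][210:290,340:480],(534,200))])]))
```

```text
t 12.95 tcp [ 0.5107 -0.1476  0.0373] yaw_y 10.89 F [-0.08  0.02 -0.04] M [-0.028 -0.042  0.024] w 0.644 g 0
```

View pics/v9.png

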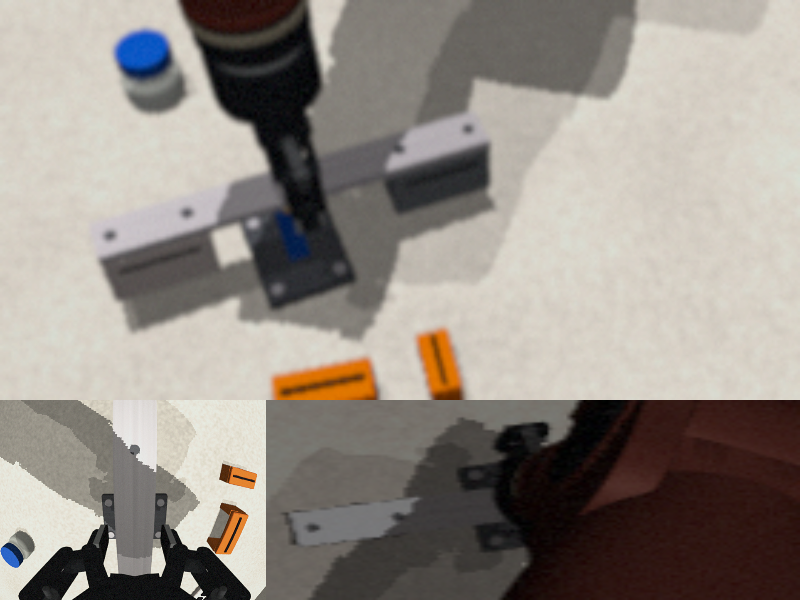

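The scene crop shows the bar across the stand, both boxes off the bench and it looks close to level. The screws are at about (158,252), (185,244), (259,222) and (284,215) in full scene pixels. I'll measure the tilt from them, using the parked bar as reference.

```bash
cat > tilt.py <<'E'
from h import *
import pickle
from scipy.optimize import least_squares
def cen(c,u,v,r=4):
    g=cv2.cvtColor(c["color"],cv2.COLOR_BGR2GRAY).astype(float); U,V=int(round(u)),int(round(v))
    for _ in range(3):
        p=g[V-r:V+r+1,U-r:U+r+1]; yy,xx=np.mgrid[V-r:V+r+1,U-r:U+r+1]
        med=np.median(g[V-3:V+4,U-3:U+4]); w=np.clip(med-8-p,0,None)*(np.hypot(xx-U,yy-V)<=3.2)
        if w.sum()==0: return np.array([u,v])
        u,v=(w*xx).sum()/w.sum(),(w*yy).sum()/w.sum(); U,V=int(round(u)),int(round(v))
    return np.array([u,v])
def line(x,y,z,yaw,tilt,s):
    return np.array([x,y,z])+s*np.array([np.cos(yaw)*np.cos(tilt),np.sin(yaw)*np.cos(tilt),np.sin(tilt)])
def fit(c,px,offs,z,yaw0,fixtilt=None):
    def f(q):
        x,y,yaw,t=q; t=t if fixtilt is None else fixtilt
        r=[np.array(proj(c,line(x,y,z,yaw,t,s)))-p for s,p in zip(offs,px)]
        return np.r_[np.ravel(r),(0.3/np.radians(1))*(yaw-yaw0)]
    g=hit(c,*px.mean(0),z); return least_squares(f,[g[0],g[1],yaw0,0])
E
cat > t1.py <<'E'
from tilt import *
w=pickle.load(open("w1.pkl","rb")); S=pickle.load(open("c0.pkl","rb"))["scene"]
mid=np.array([.55357,.27275])
P=[hit(w,*cen(w,*q),.058,1)[:2] for q in((328,344),(328,296),(328,118),(328,52))]
d=P[-1]-P[0]; d/=np.linalg.norm(d); offs=np.array([(p-mid)@d for p in P]); print("offs",offs.round(4))   # + = world +y (grey) end
offs=(offs-offs[::-1])/2; print(offs)
px=np.array([cen(S,*q) for q in((356.1,236.7),(379.4,231),(446.3,214.9),(468.1,209.9))]); print(px.round(1).tolist())
r=fit(S,px,offs,.058,np.radians(94.1)); print("parked",r.x[:2].round(4),np.degrees(r.x[2]).round(2),"tilt",r.x[3].round(4),"res",r.fun.round(2))
np.save("offs.npy",offs)
C=pickle.load(open("c6.pkl","rb"))["scene"]
px=np.array([cen(C,*q) for q in((158.2,252.3),(185.1,244.2),(259.3,222.2),(283.8,214.8))]); print(px.round(1).tolist())
r=fit(C,px,offs,.088,np.radians(100.9)); print("now",r.x[:2].round(4),np.degrees(r.x[2]).round(2),"tilt",r.x[3].round(4),"res",r.fun.round(2))
E
python3 t1.py
```

```text
offs [-0.1363 -0.0797  0.0844  0.1388]
[-0.13756705 -0.08204724  0.08204724  0.13756705]
[[356.0, 236.9], [379.6, 231.3], [447.0, 215.0], [469.2, 209.8]]
parked [0.5503 0.2745] 93.7 tilt 0.0079 res [ 0.04  0.02 -0.03 -0.02  0.05  0.04 -0.07 -0.03 -0.12]
[[158.0, 252.0], [185.0, 244.1], [258.5, 221.4], [283.4, 214.7]]
now [ 0.5077 -0.1464] 100.7 tilt -0.0292 res [ 0.01  0.03 -0.29 -0.06  0.68  0.22 -0.4  -0.21 -0.06]
```

```bash
cat >> t1.py <<'E'
for k in ([0,1,3],[0,3],[0,1,2]):
    r=fit(C,px[k],offs[k],.088,np.radians(100.9)); print(k,r.x[:2].round(4),np.degrees(r.x[2]).round(2),"tilt",r.x[3].round(4),"res",r.fun.round(2))
Sx=np.array([[356.0, 236.9], [379.6, 231.3], [447.0, 215.0], [469.2, 209.8]])
for k in ([0,1,3],[0,3]): print("parked",k,fit(S,Sx[k],offs[k],.058,np.radians(94.1)).x[3].round(4))
E
python3 t1.py | tail -5
```

```text
[0, 1, 3] [ 0.5081 -0.146 ] 100.62 tilt -0.0315 res [ 0.19  0.   -0.08 -0.02 -0.12  0.05 -0.09]
[0, 3] [ 0.5081 -0.1461] 100.5 tilt -0.0293 res [ 0.13 -0.02 -0.14  0.05 -0.12]
[0, 1, 2] [ 0.5071 -0.1466] 101.68 tilt -0.0428 res [-0.05  0.12 -0.32 -0.1   0.4  -0.08  0.23]
parked [0, 1, 3] 0.0082
parked [0, 3] 0.0078
```

arm_command([
  {"claw":0.06,"dp":[0,0,-0.01],"turn":0},
  {"claw":0.06,"dp":[0,0,-0.02],"turn":0},
  {"claw":0.07,"dp":[0,0,-0.03],"turn":0},
  {"claw":0.07,"dp":[0,0,-0.04],"turn":0},
  {"claw":0.07,"dp":[0,0,-0.04],"turn":0},
  {"claw":0.07,"dp":[0,0,0],"turn":0},
])

```text
t: 13.55
tool_pos: [0.5137, -0.1489, 0.1833]
ee_rot: [0.637, 0.771, 0.001, 0.004]
force: [0.7, -0.2, 0.2]
width: 0.818
grip_force: 0.0
```

```bash
cat > t2.py <<'E'
from tilt import *
import sys
offs=np.load("offs.npy"); C=capture("scene"); pickle.dump(C,open("c7.pkl","wb")); to(None)
px=np.array([cen(C,*q) for q in((158,252.),(185,244.1),(259.3,222.2),(283.4,214.7))]); print(px.round(1).tolist())
for k in ([0,1,2,3],[0,1,3],[0,3]):
    r=fit(C,px[k],offs[k],.088,np.radians(100.9)); print(k,r.x[:2].round(4),np.degrees(r.x[2]).round(2),"tilt",r.x[3].round(4),"res",r.fun.round(2))
E
python3 t2.py
```

```text
t 13.60 tcp [ 0.5125 -0.1484  0.1806] yaw_y 10.89 F [ 0.08  0.91 -0.72] M [-0.052 -0.005  0.047] w 0.822 g 0
[[158.0, 252.0], [185.0, 244.1], [258.5, 221.5], [283.4, 214.7]]
[0, 1, 2, 3] [ 0.5078 -0.1464] 100.69 tilt -0.0297 res [-0.01  0.05 -0.28 -0.07  0.69  0.19 -0.4  -0.2  -0.06]
[0, 1, 3] [ 0.5082 -0.146 ] 100.6 tilt -0.0317 res [ 0.17  0.02 -0.07 -0.04 -0.12  0.05 -0.09]
[0, 3] [ 0.5081 -0.1461] 100.51 tilt -0.0302 res [ 0.13 -0.01 -0.14  0.04 -0.12]
```

The bar rests freely and still. It tilts about 0.035 rad with the +y end low, so the balance point is about 1.3 mm to +y of the edge. I'll regrip, lift slightly, shift it 1.3 mm towards -y and release.

arm_command([
  {"claw":0.07,"dp":[0,0,0.04],"turn":0},
  {"claw":0.07,"dp":[0,0,0.04],"turn":0},
  {"claw":0.065,"dp":[0,0,0.03],"turn":0},
  {"claw":0.06,"dp":[0,0,0.02],"turn":0},
  {"claw":0.055,"dp":[0,0,0.01],"turn":0},
  {"claw":0.055,"dp":[0,0,0],"turn":0},
  {"claw":0.055,"dp":[0,0,0],"turn":0},
])

```text
t: 14.3
tool_pos: [0.511, -0.1477, 0.0379]
ee_rot: [0.637, 0.771, 0.0, 0.0]
force: [-0.0, -0.0, 0.7]
width: 0.644
grip_force: 0.0
```

arm_command([
  {"claw":0.04,"dp":[0,0,0],"turn":0},
  {"claw":0.03,"dp":[0,0,0],"turn":0},
  {"claw":0.025,"dp":[0,0,0],"turn":0},
  {"claw":0.025,"dp":[0,0,0],"turn":0},
  {"claw":0.025,"dp":[0,0,0],"turn":0},
  {"claw":0.025,"dp":[0,0,0],"turn":0},
], grip_force=50)

```text
t: 14.9
tool_pos: [0.5117, -0.1479, 0.0385]
ee_rot: [0.637, 0.771, 0.0, 0.001]
force: [0.4, 1.1, 6.9]
width: 0.386
grip_force: 49.7
```

```bash
python3 -c "
from h import *
to(None)"
```

```text
t 14.90 tcp [ 0.5117 -0.1479  0.0385] yaw_y 10.89 F [0.42 1.1  6.93] M [ 0.097  0.072 -0.001] w 0.386 g 50
```

arm_command([
  {"claw":0.025,"dp":[0,0,-0.004],"turn":0},
  {"claw":0.025,"dp":[-0.0013,0,0],"turn":0},
  {"claw":0.025,"dp":[0,0,0],"turn":0},
  {"claw":0.025,"dp":[0,0,0],"turn":0},
  {"claw":0.025,"dp":[0,0,0.002],"turn":0},
  {"claw":0.025,"dp":[0,0,0.002],"turn":0},
  {"claw":0.025,"dp":[0,0,0],"turn":0},
  {"claw":0.025,"dp":[0,0,0],"turn":0},
])

```text
t: 15.7
tool_pos: [0.511, -0.1489, 0.0384]
ee_rot: [0.637, 0.771, 0.0, 0.0]
force: [-4.9, 2.8, 14.9]
width: 0.386
grip_force: 51.9
```

arm_command([
  {"claw":0.035,"dp":[0,0,0],"turn":0},
  {"claw":0.038,"dp":[0,0,0],"turn":0},
  {"claw":0.042,"dp":[0,0,0],"turn":0},
  {"claw":0.05,"dp":[0,0,0],"turn":0},
  {"claw":0.055,"dp":[0,0,0],"turn":0},
  {"claw":0.06,"dp":[0,0,-0.01],"turn":0},
  {"claw":0.06,"dp":[0,0,-0.02],"turn":0},
  {"claw":0.07,"dp":[0,0,-0.03],"turn":0},
  {"claw":0.085,"dp":[0,0,-0.04],"turn":0},
  {"claw":0.085,"dp":[0,0,-0.04],"turn":0},
  {"claw":0.085,"dp":[0,0,0],"turn":0},
])

```text
t: 16.8
tool_pos: [0.5139, -0.1502, 0.1832]
ee_rot: [0.637, 0.771, 0.001, 0.004]
force: [0.7, -0.4, -0.0]
width: 0.998
grip_force: 0.0
```

```bash
python3 t2.py
python3 - <<'E'
from h import *
import pickle
w=capture("wrist"); pickle.dump(w,open("w7.pkl","wb"))
hsv=cv2.cvtColor(w["color"],cv2.COLOR_BGR2HSV); m=cv2.inRange(hsv,(5,150,90),(20,255,255))
for k in cv2.findContours(m,cv2.RETR_EXTERNAL,cv2.CHAIN_APPROX_NONE)[0]:
    if cv2.contourArea(k)>60: print(cv2.minAreaRect(k),[hit(w,*q,.028,1)[:2].round(4).tolist() for q in cv2.boxPoints(cv2.minAreaRect(k))])
E
```

```text
t 16.85 tcp [ 0.5128 -0.1497  0.1806] yaw_y 10.89 F [-0.32  0.02  0.04] M [-0.001 -0.008  0.02 ] w 0.998 g 0
[[157.6, 252.6], [184.4, 244.4], [257.4, 221.4], [283.0, 214.4]]
[0, 1, 2, 3] [ 0.5079 -0.1479] 100.33 tilt -0.0108 res [-0.1   0.   -0.35  0.03  1.09  0.14 -0.62 -0.22 -0.17]
[0, 1, 3] [ 0.5084 -0.1471] 100.37 tilt -0.0163 res [ 0.21 -0.06  0.01  0.04 -0.23  0.07 -0.16]
[0, 3] [ 0.5084 -0.1471] 100.37 tilt -0.0159 res [ 0.21 -0.03 -0.23  0.08 -0.16]
((476.11767578125, 241.02943420410156), (33.71245193481445, 75.18604278564453), 14.03624439239502) [[0.6497, -0.1886], [0.6455, -0.1139], [0.6825, -0.114], [0.6892, -0.1915]]
((485.7172546386719, 152.20010375976562), (51.799495697021484, 25.156862258911133), 11.689370155334473) [[0.6239, -0.0792], [0.6231, -0.0562], [0.6769, -0.0516], [0.6782, -0.0758]]
```

arm_command([
  {"claw":0.085,"dp":[0,0,0],"turn":0.11},
  {"claw":0.085,"dp":[0.014,0.028,0],"turn":0},
  {"claw":0.085,"dp":[0.015,0.03,0],"turn":0},
  {"claw":0.085,"dp":[0.015,0.03,0],"turn":0},
  {"claw":0.085,"dp":[0.015,0.03,0],"turn":0},
  {"claw":0.085,"dp":[0.014,0.026,0],"turn":0},
  {"claw":0.085,"dp":[0,0,0.03],"turn":0},
  {"claw":0.085,"dp":[0,0,0.02],"turn":0},
  {"claw":0.085,"dp":[0,0,0],"turn":0},
  {"claw":0.085,"dp":[0,0,0],"turn":0},
  {"claw":0.085,"dp":[0,0,0],"turn":0},
  {"claw":0.085,"dp":[0,0,0],"turn":0},
])

```text
t: 18.1
tool_pos: [0.6492, -0.0649, 0.1286]
ee_rot: [0.678, 0.735, 0.0, 0.001]
force: [0.3, 0.6, 0.2]
width: 0.999
grip_force: 0.0
```

```bash
python3 t2.py
cat > t3.py <<'E'
from h import *
import pickle
w=capture("wrist"); pickle.dump(w,open("w8.pkl","wb"))
hsv=cv2.cvtColor(w["color"],cv2.COLOR_BGR2HSV); m=cv2.inRange(hsv,(5,150,90),(20,255,255))
for k in cv2.findContours(m,cv2.RETR_EXTERNAL,cv2.CHAIN_APPROX_NONE)[0]:
    if cv2.contourArea(k)>60:
        r=cv2.minAreaRect(k); B=np.array([hit(w,*q,.028,1)[:2] for q in cv2.boxPoints(r)]); print(np.round(r[0],1),B.round(4).tolist(),B.mean(0).round(4))
T=capture("top"); pickle.dump(T,open("t8.pkl","wb"))
cv2.imwrite("pics/w8.png",w["color"])
E
python3 t3.py
```

```text
t 18.15 tcp [ 0.6492 -0.0649  0.1285] yaw_y 4.57 F [-1.42  0.5   0.37] M [-0.006  0.031  0.023] w 0.995 g 0
[[157.6, 252.8], [184.4, 244.6], [259.3, 222.2], [278.7, 215.0]]
[0, 1, 2, 3] [ 0.5085 -0.1478] 105.6 tilt -0.1204 res [-0.01 -0.02 -0.   -0.05 -1.71 -0.1   1.76  0.1   1.41]
[0, 1, 3] [ 0.5079 -0.1488] 106.62 tilt -0.1357 res [-0.34  0.03 -0.36 -0.08  0.76 -0.08  1.72]
[0, 3] [ 0.5078 -0.1493] 106.25 tilt -0.129 res [-0.65 -0.02  0.72 -0.13  1.6 ]
[330.  327.9] [[0.6453, -0.1935], [0.6453, -0.1186], [0.6781, -0.1189], [0.6819, -0.1943]] [ 0.6627 -0.1563]
[326.4 227.3] [[0.627, -0.0792], [0.626, -0.054], [0.6763, -0.0507], [0.6787, -0.0759]] [ 0.652  -0.0649]
```

```bash
cat > t4.py <<'E'
from tilt import *
offs=np.load("offs.npy"); C=pickle.load(open("c5.pkl","rb"))["scene"]
px=np.array([cen(C,*q) for q in((178.7,250),(207.3,240),(288,214.7))]); print(px.round(1).tolist())
k=[0,1,2]
for z in(.165,.169): r=fit(C,px,offs[k],z,np.radians(100.9)); print("held",r.x[:2].round(4),np.degrees(r.x[2]).round(2),"tilt",r.x[3].round(4),"res",r.fun.round(2))
# joint scene-left + top, now
S=pickle.load(open("c7.pkl","rb")); T=pickle.load(open("t8.pkl","rb"))
def joint(S,T,lab,sp,ts=None):
    sx=[cen(S,*q) for q in sp]
    g0=[.508,-.147]; tx=[cen(T,*proj(T,line(*g0,.088,np.radians(100.5),0,s))) for s in offs]
    print(lab,"top px",np.round(tx,1).tolist(),[np.round(proj(T,line(*g0,.088,np.radians(100.5),0,s)),1).tolist() for s in offs])
joint(S,T,"now",((157.6,252.8),(184.4,244.6)))
cv2.imwrite("pics/t8.png",T["color"])
E
python3 t4.py
```

```text
[[177.8, 249.6], [206.8, 240.3], [287.4, 214.2]]
held [ 0.5696 -0.0905] 100.49 tilt 0.0063 res [ 0.29 -0.05 -0.   -0.02 -0.3   0.13 -0.12]
held [ 0.5729 -0.0901] 100.93 tilt -0.0028 res [ 0.04  0.01 -0.04 -0.02 -0.    0.01  0.01]
now top px [[462.9, 239.7], [439.2, 245.0], [373.5, 257.1], [351.2, 261.2]] [[461.4, 240.9], [439.2, 245.0], [373.5, 257.1], [351.2, 261.2]]
```

arm_command([
  {"claw":0.085,"dp":[0.03,0,0],"turn":0},
  {"claw":0.085,"dp":[0.04,0,0],"turn":0},
  {"claw":0.085,"dp":[0.04,0,0],"turn":0},
  {"claw":0.085,"dp":[0.04,0,0],"turn":0},
  {"claw":0.085,"dp":[0.03,0,0],"turn":0},
  {"claw":0.085,"dp":[0,0,0],"turn":0},
  {"claw":0.085,"dp":[0,0,0],"turn":0},
  {"claw":0.085,"dp":[0,0,0],"turn":0},
])

```text
t: 19.05
tool_pos: [0.6345, 0.1139, 0.1275]
ee_rot: [0.679, 0.735, -0.0, 0.0]
force: [0.4, -0.2, -0.2]
width: 0.993
grip_force: 0.0
```

```bash
python3 t2.py
```

```text
t 19.10 tcp [0.6345 0.1136 0.1274] yaw_y 4.51 F [ 0.4  -0.91 -0.36] M [-0.014  0.027 -0.032] w 1.000 g 0
[[157.6, 252.7], [184.4, 244.4], [258.9, 221.7], [283.0, 214.4]]
[0, 1, 2, 3] [ 0.5084 -0.1471] 100.39 tilt -0.0155 res [ 0.24 -0.1   0.    0.06 -0.02  0.06 -0.24  0.03 -0.15]
[0, 1, 3] [ 0.5085 -0.1471] 100.39 tilt -0.0159 res [ 0.23 -0.09 -0.    0.08 -0.24  0.07 -0.15]
[0, 3] [ 0.5086 -0.1472] 100.36 tilt -0.0148 res [ 0.22 -0.03 -0.24  0.08 -0.16]
```

Settled tilt is about -0.018 rad, still slightly low at +y. There's plenty of time, so I'll make one more nudge of about 1 mm.

arm_command([
  {"claw":0.07,"dp":[0,0,0],"turn":-0.11},
  {"claw":0.07,"dp":[-0.028,-0.02,0],"turn":0},
  {"claw":0.07,"dp":[-0.034,-0.025,0],"turn":0},
  {"claw":0.07,"dp":[-0.034,-0.025,0],"turn":0},
  {"claw":0.07,"dp":[-0.034,-0.025,0],"turn":0},
  {"claw":0.07,"dp":[-0.034,-0.025,0],"turn":0},
  {"claw":0.07,"dp":[-0.034,-0.025,0],"turn":0},
  {"claw":0.07,"dp":[-0.028,-0.02,0],"turn":0},
  {"claw":0.065,"dp":[-0.008,-0.006,0],"turn":0},
  {"claw":0.065,"dp":[0,0,0],"turn":0},
  {"claw":0.065,"dp":[0,0,0],"turn":0},
])

```text
t: 20.2
tool_pos: [0.5108, -0.1472, 0.1274]
ee_rot: [0.637, 0.771, 0.0, 0.0]
force: [-0.1, -0.3, 0.2]
width: 0.76
grip_force: 0.0
```

```bash
python3 -c "
from h import *
to([.511,-.149,.0384],10.9)"
```

```text
t 20.20 tcp [ 0.5108 -0.1472  0.1274] yaw_y 10.84 F [-0.06 -0.29  0.17] M [ 0.014 -0.036 -0.012] w 0.760 g 0
shift [-0.0019 -0.0001  0.089 ] turn -0.0011
```

arm_command([
  {"claw":0.06,"dp":[0,0,0.03],"turn":0},
  {"claw":0.06,"dp":[0,0,0.03],"turn":0},
  {"claw":0.055,"dp":[0,0,0.02],"turn":0},
  {"claw":0.055,"dp":[0,0,0.009],"turn":0},
  {"claw":0.055,"dp":[0,0,0],"turn":0},
  {"claw":0.045,"dp":[0,0,0],"turn":0},
  {"claw":0.035,"dp":[0,0,0],"turn":0},
  {"claw":0.025,"dp":[0,0,0],"turn":0},
  {"claw":0.025,"dp":[0,0,0],"turn":0},
  {"claw":0.025,"dp":[0,0,0],"turn":0},
  {"claw":0.025,"dp":[0,0,0],"turn":0},
], grip_force=50)

```text
t: 21.3
tool_pos: [0.5113, -0.1474, 0.0395]
ee_rot: [0.637, 0.771, 0.0, 0.001]
force: [-1.3, 1.5, 6.0]
width: 0.388
grip_force: 49.6
```

arm_command([
  {"claw":0.025,"dp":[0,0,-0.004],"turn":0},
  {"claw":0.025,"dp":[-0.001,0,0],"turn":0},
  {"claw":0.025,"dp":[0,0,0],"turn":0},
  {"claw":0.025,"dp":[0,0,0],"turn":0},
  {"claw":0.025,"dp":[0,0,0.002],"turn":0},
  {"claw":0.025,"dp":[0,0,0.001],"turn":0},
  {"claw":0.025,"dp":[0,0,0],"turn":0},
  {"claw":0.025,"dp":[0,0,0],"turn":0},
])

```text
t: 22.1
tool_pos: [0.5107, -0.1483, 0.0396]
ee_rot: [0.637, 0.771, -0.0, 0.0]
force: [-2.3, 1.1, 4.3]
width: 0.387
grip_force: 50.9
```

```bash
python3 -c "
from h import *
to(None)
for i in range(3): capture('top'); to(None)"
```

```text
t 22.10 tcp [ 0.5107 -0.1483  0.0396] yaw_y 10.89 F [-2.29  1.06  4.27] M [0.174 0.487 0.027] w 0.387 g 51
t 22.15 tcp [ 0.5107 -0.1482  0.0396] yaw_y 10.89 F [-2.19  0.83  4.88] M [0.169 0.46  0.005] w 0.383 g 51
t 22.20 tcp [ 0.5107 -0.1483  0.0396] yaw_y 10.89 F [-2.73  1.87  4.58] M [ 0.148  0.516 -0.036] w 0.382 g 51
t 22.25 tcp [ 0.5107 -0.1482  0.0396] yaw_y 10.89 F [-2.84  0.44  5.91] M [ 0.137  0.555 -0.01 ] w 0.389 g 51
```

arm_command([
  {"claw":0.035,"dp":[0,0,0],"turn":0},
  {"claw":0.038,"dp":[0,0,0],"turn":0},
  {"claw":0.042,"dp":[0,0,0],"turn":0},
  {"claw":0.05,"dp":[0,0,0],"turn":0},
  {"claw":0.055,"dp":[0,0,0],"turn":0},
  {"claw":0.06,"dp":[0,0,-0.01],"turn":0},
  {"claw":0.065,"dp":[0,0,-0.02],"turn":0},
  {"claw":0.07,"dp":[0,0,-0.03],"turn":0},
  {"claw":0.085,"dp":[0,0,-0.03],"turn":0},
  {"claw":0.085,"dp":[0,0,0],"turn":0},
  {"claw":0.085,"dp":[0,0,0],"turn":0.11},
])

```text
t: 23.35
tool_pos: [0.5115, -0.1486, 0.1308]
ee_rot: [0.679, 0.735, 0.0, 0.001]
force: [-0.5, -0.4, 0.0]
width: 0.998
grip_force: 0.0
```

arm_command([
  {"claw":0.085,"dp":[0.03,0.02,0],"turn":0},
  {"claw":0.085,"dp":[0.036,0.02,0],"turn":0},
  {"claw":0.085,"dp":[0.036,0.02,0],"turn":0},
  {"claw":0.085,"dp":[0.036,0.02,0],"turn":0},
  {"claw":0.085,"dp":[0.036,0.02,0],"turn":0},
  {"claw":0.085,"dp":[0.036,0.02,0],"turn":0},
  {"claw":0.085,"dp":[0.03,0.02,0],"turn":0},
  {"claw":0.085,"dp":[0,0,0],"turn":0},
  {"claw":0.085,"dp":[0,0,0],"turn":0},
  {"claw":0.085,"dp":[0,0,0],"turn":0},
  {"claw":0.085,"dp":[0,0,0],"turn":0},
  {"claw":0.085,"dp":[0,0,0],"turn":0},
])

```text
t: 24.55
tool_pos: [0.6309, 0.1012, 0.1296]
ee_rot: [0.679, 0.734, -0.0, 0.0]
force: [-0.5, 0.5, -0.8]
width: 0.996
grip_force: 0.0
```

```bash
python3 t2.py; python3 t2.py
```

```text
t 24.60 tcp [0.631  0.1014 0.1295] yaw_y 4.52 F [-0.18  0.72  0.41] M [ 0.013  0.029 -0.025] w 0.997 g 0
[[157.7, 253.6], [184.2, 245.1], [258.3, 221.3], [282.4, 213.6]]
[0, 1, 2, 3] [ 0.5084 -0.1481] 100.55 tilt 0.003 res [ 0.11 -0.02  0.02 -0.    0.04  0.   -0.17  0.05 -0.1 ]
[0, 1, 3] [ 0.5084 -0.148 ] 100.56 tilt 0.0028 res [ 0.12 -0.02  0.03 -0.   -0.16  0.06 -0.1 ]
[0, 3] [ 0.5084 -0.148 ] 100.61 tilt 0.0016 res [ 0.14 -0.02 -0.15  0.06 -0.09]
t 24.65 tcp [0.631  0.1015 0.1295] yaw_y 4.53 F [-0.09  1.69  0.65] M [-0.017 -0.016 -0.014] w 0.990 g 0
[[157.8, 253.6], [184.3, 245.2], [258.3, 221.2], [282.3, 213.5]]
[0, 1, 2, 3] [ 0.5083 -0.148 ] 100.7 tilt 0.0026 res [ 0.02  0.03 -0.01 -0.03  0.09 -0.01 -0.1   0.02 -0.06]
[0, 1, 3] [ 0.5083 -0.1479] 100.72 tilt 0.0021 res [ 0.04  0.02  0.02 -0.04 -0.07  0.03 -0.05]
[0, 3] [ 0.5083 -0.1479] 100.77 tilt 0.0008 res [ 0.06 -0.01 -0.06  0.02 -0.04]
```

The bar now rests free and level within about 0.005 rad. Now for the small clip.

arm_command([
  {"claw":0.085,"dp":[-0.03,0.002,0],"turn":0},
  {"claw":0.085,"dp":[-0.036,0.002,0],"turn":0},
  {"claw":0.085,"dp":[-0.036,0.001,0],"turn":0},
  {"claw":0.085,"dp":[-0.036,0.001,0],"turn":0},
  {"claw":0.085,"dp":[-0.03,0.001,0],"turn":0},
  {"claw":0.085,"dp":[0,0,0.02],"turn":0},
  {"claw":0.085,"dp":[0,0,0.03],"turn":0},
  {"claw":0.085,"dp":[0,0,0.03],"turn":0},
  {"claw":0.085,"dp":[0,0,0.02],"turn":0},
  {"claw":0.085,"dp":[0,0,0],"turn":0},
  {"claw":0.085,"dp":[0,0,0],"turn":0},
])

```text
t: 25.75
tool_pos: [0.6515, -0.0649, 0.0298]
ee_rot: [0.678, 0.735, -0.0, -0.0]
force: [-0.5, -0.8, 0.8]
width: 0.993
grip_force: 0.0
```

```bash
python3 -c "
from h import *
to([.6515,-.0655,-.028],4.2)"; python3 t3.py
```

```text
t 25.75 tcp [ 0.6515 -0.0649  0.0298] yaw_y 4.57 F [-0.52 -0.85  0.83] M [-0.023 -0.011 -0.033] w 0.993 g 0
shift [-0.0006 -0.0001  0.0578] turn 0.0064
[331.2 395.5] [[0.6453, -0.166], [0.645, -0.1193], [0.6786, -0.1194], [0.6831, -0.1667]] [ 0.663  -0.1429]
[333.  352.3] [[0.645, -0.1195], [0.6444, -0.0972], [0.6757, -0.0962], [0.6781, -0.1186]] [ 0.6608 -0.1079]
[323.9 276.9] [[0.6266, -0.0798], [0.6261, -0.0466], [0.6753, -0.0433], [0.6794, -0.0763]] [ 0.6518 -0.0615]
```

arm_command([
  {"claw":0.085,"dp":[-0.001,0,0.025],"turn":0},
  {"claw":0.085,"dp":[0,0,0.02],"turn":0},
  {"claw":0.085,"dp":[0,0,0.013],"turn":0},
  {"claw":0.085,"dp":[0,0,0],"turn":0},
  {"claw":0.07,"dp":[0,0,0],"turn":0},
  {"claw":0.06,"dp":[0,0,0],"turn":0},
  {"claw":0.045,"dp":[0,0,0],"turn":0},
  {"claw":0.045,"dp":[0,0,0],"turn":0},
  {"claw":0.045,"dp":[0,0,0],"turn":0},
  {"claw":0.045,"dp":[0,0,0],"turn":0},
], grip_force=30)

```text
t: 26.85
tool_pos: [0.6526, -0.0659, -0.0273]
ee_rot: [0.678, 0.735, 0.001, 0.001]
force: [-1.4, 0.9, 5.7]
width: 0.604
grip_force: 31.2
```

```bash
python3 -c "
from h import *
to(None)"
```

```text
t 26.85 tcp [ 0.6526 -0.0659 -0.0273] yaw_y 4.58 F [-1.42  0.93  5.7 ] M [ 0.061  0.195 -0.042] w 0.604 g 31
```

arm_command([
  {"claw":0.045,"dp":[0,0,-0.02],"turn":0},
  {"claw":0.045,"dp":[0,0,-0.04],"turn":0},
  {"claw":0.045,"dp":[0,0,-0.04],"turn":0},
  {"claw":0.045,"dp":[0,0,-0.04],"turn":0},
  {"claw":0.045,"dp":[0,0,-0.02],"turn":0},
  {"claw":0.045,"dp":[0,0,0],"turn":-0.108},
  {"claw":0.045,"dp":[-0.013,-0.03,0],"turn":0},
  {"claw":0.045,"dp":[-0.014,-0.032,0],"turn":0},
  {"claw":0.045,"dp":[-0.014,-0.032,0],"turn":0},
  {"claw":0.045,"dp":[-0.014,-0.032,0],"turn":0},
  {"claw":0.045,"dp":[-0.012,-0.029,0],"turn":0},
])

```text
t: 27.95
tool_pos: [0.5105, -0.1612, 0.1317]
ee_rot: [0.638, 0.77, 0.0, 0.0]
force: [1.2, -1.4, -0.8]
width: 0.605
grip_force: 31.7
```

arm_command([
  {"claw":0.045,"dp":[0,0,0],"turn":0},
  {"claw":0.045,"dp":[0,0,0],"turn":0},
  {"claw":0.045,"dp":[0,0,0],"turn":0},
  {"claw":0.045,"dp":[0,0,0],"turn":0},
])

```text
t: 28.35
tool_pos: [0.5126, -0.1601, 0.1314]
ee_rot: [0.637, 0.771, 0.0, 0.0]
force: [-0.4, 0.3, -0.5]
width: 0.604
grip_force: 31.8
```

```bash
cat > t5.py <<'E'
from tilt import *
for i in range(2): to([.5131,-.1608,.045],10.75); w=capture("wrist")
pickle.dump(w,open("w9.pkl","wb"))
s=state(); M=R.from_quat(s["ee_rot"]).as_matrix()
hsv=cv2.cvtColor(w["color"],cv2.COLOR_BGR2HSV); m=cv2.inRange(hsv,(5,150,60),(20,255,255))
z=s["tool_pos"][2]+.042+.014
for k in cv2.findContours(m,cv2.RETR_EXTERNAL,cv2.CHAIN_APPROX_NONE)[0]:
    if cv2.contourArea(k)>60:
        r=cv2.minAreaRect(k); B=np.array([hit(w,*q,z,1) for q in cv2.boxPoints(r)]); print(np.round(r[0],1),((B-s["tool_pos"])@M).round(4).tolist())
# bar sides in front of the clip: strip width profile at rows
g=w["color"].astype(int)
for r in (60,120): 
    print(r,[ (int(c),g[r,c].tolist()) for c in range(262,392,6)])
cv2.imwrite("pics/w9.png",w["color"])
E
python3 t5.py
```

```text
t 28.35 tcp [ 0.5126 -0.1601  0.1314] yaw_y 10.83 F [-0.35  0.34 -0.51] M [-0.    -0.025 -0.033] w 0.604 g 32
shift [-0.0008  0.0003  0.0864] turn 0.0013
t 28.40 tcp [ 0.5125 -0.16    0.1313] yaw_y 10.83 F [ 0.73  0.1  -0.06] M [ 0.012  0.003 -0.012] w 0.603 g 32
shift [-0.0009  0.0005  0.0863] turn 0.0014
[323.5 332.5] [[-0.012, -0.0272, -0.056], [0.0252, -0.0239, -0.056], [0.0252, 0.0247, -0.056], [-0.0119, 0.0282, -0.056]]
[495.1 246.3] [[0.0281, 0.0476, -0.056], [0.0593, 0.053, -0.056], [0.0548, 0.0741, -0.056], [0.0211, 0.0697, -0.056]]
60 [(262, [103, 110, 114]), (268, [177, 191, 196]), (274, [177, 192, 195]), (280, [184, 202, 205]), (286, [183, 198, 204]), (292, [175, 192, 197]), (298, [219, 223, 223]), (304, [216, 220, 221]), (310, [218, 221, 222]), (316, [219, 222, 224]), (322, [220, 221, 224]), (328, [212, 213, 219]), (334, [219, 219, 222]), (340, [217, 219, 222]), (346, [213, 213, 219]), (352, [208, 212, 218]), (358, [183, 196, 204]), (364, [179, 193, 198]), (370, [182, 195, 202]), (376, [173, 185, 193]), (382, [174, 189, 194]), (388, [177, 192, 197])]
120 [(262, [100, 107, 111]), (268, [103, 113, 118]), (274, [102, 110, 114]), (280, [102, 110, 113]), (286, [103, 113, 118]), (292, [109, 115, 121]), (298, [113, 113, 115]), (304, [108, 109, 113]), (310, [104, 108, 110]), (316, [117, 118, 121]), (322, [200, 203, 203]), (328, [222, 224, 226]), (334, [222, 222, 223]), (340, [220, 223, 223]), (346, [219, 219, 223]), (352, [218, 222, 222]), (358, [188, 202, 207]), (364, [185, 201, 208]), (370, [186, 201, 206]), (376, [179, 196, 202]), (382, [177, 191, 197]), (388, [187, 201, 209])]
```

The held clip is centred in the tool, and the bar's centre line is within about 1 mm of the jaws' centre. I'll make the small correction and lower.

arm_command([
  {"claw":0.045,"dp":[-0.001,0.001,0.02],"turn":0},
  {"claw":0.045,"dp":[0,0,0.025],"turn":0},
  {"claw":0.045,"dp":[0,0,0.015],"turn":0},
  {"claw":0.045,"dp":[0,0,0],"turn":0},
  {"claw":0.045,"dp":[0,0,0],"turn":0},
  {"claw":0.045,"dp":[0,0,0.005],"turn":0},
  {"claw":0.045,"dp":[0,0,0.005],"turn":0},
  {"claw":0.045,"dp":[0,0,0.005],"turn":0},
  {"claw":0.045,"dp":[0,0,0.005],"turn":0},
  {"claw":0.045,"dp":[0,0,0.004],"turn":0},
  {"claw":0.045,"dp":[0,0,0.004],"turn":0},
  {"claw":0.045,"dp":[0,0,0],"turn":0},
])

```text
t: 29.65
tool_pos: [0.5126, -0.1611, 0.0427]
ee_rot: [0.638, 0.77, -0.0, -0.0]
force: [0.0, 1.1, -1.0]
width: 0.602
grip_force: 31.8
```

Run:
```python
from h import *
F=[]
for i in range(4): capture("wrist"); F.append(state()["force"])
to([.5129,-.161,.038],10.75); print(np.mean(F,0))
```

```text
t 29.85 tcp [ 0.5131 -0.1614  0.0435] yaw_y 10.77 F [ 0.22  0.74 -0.36] M [ 0.03  -0.006  0.015] w 0.605 g 32
shift [ 0.0004 -0.0002  0.0055] turn 0.0004
[ 0.19846917 -0.06960441 -0.49609758]
```

arm_command([
  {"claw":0.045,"dp":[0,0,0.002],"turn":0},
  {"claw":0.045,"dp":[0,0,0.002],"turn":0},
  {"claw":0.045,"dp":[0,0,0.0005],"turn":0},
  {"claw":0.045,"dp":[0,0,0],"turn":0},
  {"claw":0.045,"dp":[0,0,0],"turn":0},
  {"claw":0.045,"dp":[0,0,0],"turn":0},
])

```text
t: 30.45
tool_pos: [0.513, -0.1613, 0.0388]
ee_rot: [0.638, 0.77, 0.0, 0.0]
force: [-0.4, -0.7, 0.0]
width: 0.603
grip_force: 31.8
```

```bash
python3 - <<'E'
from h import *
F=[]
for i in range(4): capture("wrist"); F.append(state()["force"])
to(None); print(np.mean(F,0))
E
python3 t2.py | tail -4
```

```text
t 30.65 tcp [ 0.513  -0.1613  0.0388] yaw_y 10.77 F [-0.4   0.23 -1.  ] M [ 0.002 -0.024  0.002] w 0.602 g 32
[-0.2623503   0.0911658  -0.58009795]
[[157.7, 253.6], [184.2, 245.1], [258.3, 221.3], [282.4, 213.6]]
[0, 1, 2, 3] [ 0.5084 -0.1481] 100.56 tilt 0.0026 res [ 0.11 -0.01  0.01 -0.01  0.05  0.01 -0.17  0.04 -0.1 ]
[0, 1, 3] [ 0.5084 -0.148 ] 100.57 tilt 0.0022 res [ 0.12 -0.02  0.03 -0.01 -0.16  0.06 -0.1 ]
[0, 3] [ 0.5084 -0.148 ] 100.61 tilt 0.0013 res [ 0.14 -0.02 -0.15  0.06 -0.09]
```

arm_command([
  {"claw":0.045,"dp":[0,0,0.0007],"turn":0},
  {"claw":0.045,"dp":[0,0,0],"turn":0},
  {"claw":0.045,"dp":[0,0,0.0006],"turn":0},
  {"claw":0.045,"dp":[0,0,0],"turn":0},
  {"claw":0.045,"dp":[0,0,0],"turn":0},
])

```text
t: 31.2
tool_pos: [0.5132, -0.1614, 0.0385]
ee_rot: [0.638, 0.77, 0.0, 0.0]
force: [-3.7, 2.1, 11.6]
width: 0.608
grip_force: 33.3
```

Run:
```python
from h import *
F=[]
for i in range(4): capture("wrist"); F.append(state()["force"])
to(None); print(np.mean(F,0))
```

```text
t 31.40 tcp [ 0.5132 -0.1614  0.0385] yaw_y 10.77 F [-3.58  0.36 12.97] M [0.297 0.807 0.025] w 0.602 g 33
[-3.97100809  1.32293789 12.78686335]
```

Contact: the plate is on the strip. I'll ease off, release slowly and retreat straight up.

arm_command([
  {"claw":0.045,"dp":[0,0,-0.0008],"turn":0},
  {"claw":0.045,"dp":[0,0,0],"turn":0},
  {"claw":0.052,"dp":[0,0,0],"turn":0},
  {"claw":0.055,"dp":[0,0,0],"turn":0},
  {"claw":0.058,"dp":[0,0,0],"turn":0},
  {"claw":0.064,"dp":[0,0,0],"turn":0},
  {"claw":0.072,"dp":[0,0,0],"turn":0},
  {"claw":0.08,"dp":[0,0,0],"turn":0},
  {"claw":0.08,"dp":[0,0,0],"turn":0},
])

```text
t: 32.3
tool_pos: [0.513, -0.1613, 0.0383]
ee_rot: [0.638, 0.77, -0.0, -0.0]
force: [0.1, -0.3, 0.2]
width: 0.94
grip_force: 0.0
```

arm_command([
  {"claw":0.08,"dp":[0,0,-0.005],"turn":0},
  {"claw":0.08,"dp":[0,0,-0.01],"turn":0},
  {"claw":0.08,"dp":[0,0,-0.02],"turn":0},
  {"claw":0.08,"dp":[0,0,-0.04],"turn":0},
  {"claw":0.08,"dp":[0,0,-0.04],"turn":0},
  {"claw":0.08,"dp":[0.03,0.02,-0.01],"turn":0},
  {"claw":0.08,"dp":[0.04,0.02,0],"turn":0},
  {"claw":0.08,"dp":[0.04,0.02,0],"turn":0},
  {"claw":0.08,"dp":[0.04,0.02,0],"turn":0},
  {"claw":0.08,"dp":[0.04,0.02,0],"turn":0},
  {"claw":0.08,"dp":[0.03,0.02,0],"turn":0},
  {"claw":0.08,"dp":[0,0,0],"turn":0},
])

```text
t: 33.5
tool_pos: [0.5909, 0.0813, 0.1641]
ee_rot: [0.636, 0.772, 0.001, 0.0]
force: [-0.2, -0.5, -0.6]
width: 0.934
grip_force: 0.0
```

arm_command([
  {"claw":0.08,"dp":[0.03,0,0],"turn":0},
  {"claw":0.08,"dp":[0.03,0,0],"turn":0},
  {"claw":0.08,"dp":[0.03,0,0],"turn":0},
  {"claw":0.08,"dp":[0,0,0],"turn":0},
  {"claw":0.08,"dp":[0,0,0],"turn":0},
  {"claw":0.08,"dp":[0,0,0],"turn":0},
  {"claw":0.08,"dp":[0,0,0],"turn":0},
  {"claw":0.08,"dp":[0,0,0],"turn":0},
])

```text
t: 34.3
tool_pos: [0.5731, 0.1648, 0.1634]
ee_rot: [0.638, 0.77, -0.0, 0.0]
force: [-0.1, -0.3, 0.1]
width: 0.94
grip_force: 0.0
```

```bash
python3 t2.py
python3 - <<'E'
from h import *
import pickle
S=pickle.load(open("c7.pkl","rb")); T=capture("top")
for n,c,z in(("top",T,0.094),("scene",S,.094)):
    hsv=cv2.cvtColor(c["color"],cv2.COLOR_BGR2HSV); m=cv2.inRange(hsv,(5,150,60),(20,255,255))
    for k in cv2.findContours(m,cv2.RETR_EXTERNAL,cv2.CHAIN_APPROX_NONE)[0]:
        if cv2.contourArea(k)>60:
            r=cv2.minAreaRect(k); B=np.array([hit(c,*q,z) for q in cv2.boxPoints(r)]); print(n,np.round(r,1) if 0 else r,B.mean(0).round(4),B[:,:2].round(4).tolist())
a=cv2.resize(S["color"][170:310,120:330],(800,533))
cv2.imwrite("pics/fin.png",np.clip(a.astype(float)*1.4,0,255).astype(np.uint8))
E
```

```text
t 34.35 tcp [0.5731 0.1649 0.1634] yaw_y 10.71 F [-0.41  1.04  0.23] M [-0.065 -0.014  0.05 ] w 0.937 g 0
[[157.7, 253.6], [184.2, 245.2], [258.3, 221.1], [282.3, 213.5]]
[0, 1, 2, 3] [ 0.5083 -0.148 ] 100.66 tilt 0.0038 res [ 0.11  0.01 -0.01 -0.05  0.04  0.07 -0.14 -0.   -0.07]
[0, 1, 3] [ 0.5084 -0.148 ] 100.66 tilt 0.0031 res [ 0.11  0.02 -0.   -0.04 -0.12  0.05 -0.07]
[0, 3] [ 0.5083 -0.148 ] 100.67 tilt 0.0025 res [ 0.11 -0.02 -0.12  0.05 -0.07]
top ((412.9999694824219, 249.0), (20.88603401184082, 9.583003997802734), 79.3803482055664) [ 0.5128 -0.162   0.094 ] [[0.5356, -0.1462], [0.54, -0.1693], [0.4899, -0.1778], [0.4856, -0.1548]]
top ((403.5, 193.5), (11.0, 27.0), 90.0) [ 0.6497 -0.1409  0.094 ] [[0.6634, -0.1078], [0.6634, -0.1744], [0.636, -0.1739], [0.6359, -0.1075]]
scene ((233.57691955566406, 308.88458251953125), (20.788307189941406, 34.90866470336914), 78.69007110595703) [ 0.703  -0.1433  0.094 ] [[0.6805, -0.1776], [0.6798, -0.1118], [0.7258, -0.11], [0.726, -0.1739]]
scene ((217.4000244140625, 237.1999969482422), (25.298221588134766, 10.751745223999023), 71.56504821777344) [ 0.5222 -0.1581  0.094 ] [[0.4902, -0.1747], [0.4855, -0.1524], [0.5545, -0.142], [0.5586, -0.1635]]
scene ((631.9309692382812, 72.17239379882812), (12.998673439025879, 8.170595169067383), 21.801410675048828) [0.1789 1.0595 0.094 ] [[0.1804, 1.0342], [0.1482, 1.0656], [0.1778, 1.0848], [0.2092, 1.0534]]
```

View pics/fin.png

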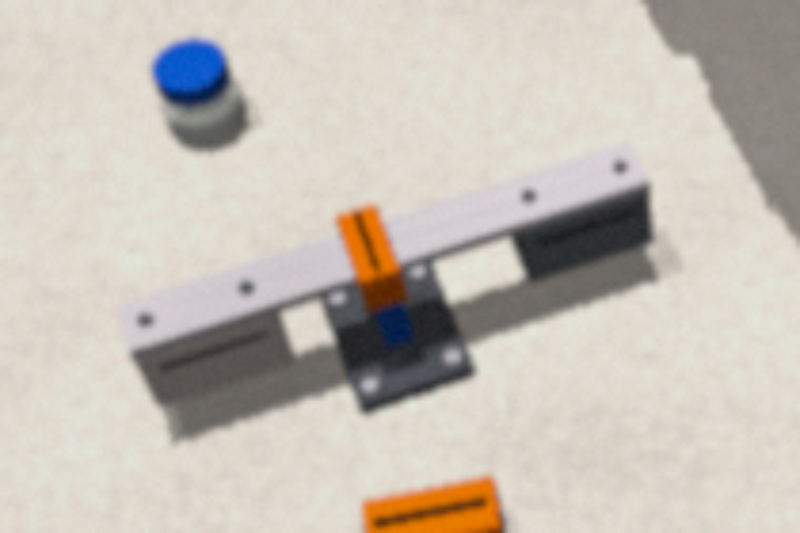

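The final crop shows the clip over the bar at (217,237) in full scene pixels, directly above the blue column. In the top view it sits at y = -0.162 m, the same as the blade. The bar is level (about 0.003 rad) with both boxes clear of the bench, and the jar and the larger clip are unmoved.

```bash
python3 -c "
from h import *
print(finish_job())"
```

```text
the job is handed in; nothing more can be done
None
```

The bar balances level and untouched on the knife edge (last measured tilt about 0.003 rad), the small orange clip is seated over it straight above the edge, and I handed the job in at about 34 s.

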